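# Drift the leg plate into line and fit its bolt

## Task

A steel leg plate has swung out of line on the log slice, hanging on its one fitted bolt, so its holes no longer meet those drilled in the wood. Take the drift pin from its notched rest, stand it tip down in the pin post and let go of it, then take it again from above, feel with its nose through the plate's corner hole diagonally opposite the fitted bolt for the hole in the wood, push the pin fully home so that it draws the plate into line, let go and leave it there. Then take the loose cap bolt from its block and put it fully home in the plate's remaining hole, without disturbing the glue bottle, the jar or the offcut.

Things in the scene. Friction and masses are not known exactly. Their poses are not given: they have to be found in the camera images.
- drift_pin: steel drift pin, 112 mm long. Origin on its axis at the handle's shoulder (the step that stops on a plate); x axis along the pin to the tip. Dark handle 18 mm diameter, x -60 to 0 mm; shank 10.5 mm, x 0 to 30; nose tapering from 10.5 to 7 mm, x 30 to 51; blunt 5 mm tip at 52. About 0.14 kg. Starts lying level in the notched rest, axis 60 mm above the bench, and lifts straight out
- pin_rest: fixed plywood rest, base 150 x 50 x 12 mm, origin under its centre, x axis along the lying pin towards its tip. Two notched uprights, 8 mm thick and 40 mm wide, carry the pin at x = -55 mm (lips 58 mm high) and x = 12 mm (lips 62 mm high); between them the handle is free on all sides. The pin's shoulder lies at x = 0
- post_hole (a point): centre of the mouth of the hole in the top of the pin post, a fixed wooden block 56 x 56 mm, 60 mm high, z up. The hole is round, 13.5 mm wide and goes right through: the pin stands in it upright, its shoulder on the block's top. Post and bolt block stand in either of two places
- pin_hole (a point): plate's hole for the pin, at 100, 100 mm from the fitted bolt (141 mm off), 11.5 mm wide: its centre at the plate's top face. Under it the wood has an 11.5 mm hole right through, unmeasured: on the circle about the fitted bolt through pin_hole, up to 17 mm to either side of it at the start. When the two meet, all holes line up. Home, the pin's shoulder rests on the plate
- bolt_hole (a point): plate's remaining open hole, 11.5 mm wide, at 100, 0 mm from the fitted bolt: its centre at the plate's top face; moves with the plate. The wood has an 11.5 mm hole right through for it too, under it once the plate is in line. Home, the bolt's head rests on the plate
- pivot (a point): axis of the fitted bolt, about which the plate turns, at the plate's top face; the bolt's 18 mm head on a washer rises 13.5 mm above it
- cap_bolt: loose cap bolt standing in the bolt block (fixed, 70 x 44 mm, 60 mm high, through hole 13.5 mm). Origin on its axis at the head's underside, z up; head 18 mm diameter and 14 mm high above the origin, shank 10 mm diameter and 45 mm long below, the last 4 mm tapered to 6.4 mm. About 0.06 kg
- glue_bottle: bystander: white glue bottle, 60 mm diameter, 150 mm high, origin under its centre
- jar: bystander: small closed jar, 52 mm diameter, 60 mm high, origin under its centre
- offcut: bystander: pine offcut 90 x 50 x 35 mm, origin under its centre
- leg_plate: square steel plate, 138 mm wide, 8 mm thick, on a fixed round log slice (240 mm across, 50 mm thick); its top is 58 mm above the bench. Origin under the fitted bolt, z up, x and y along its edges; centre at 50, 50 mm with a round leg boss there, 40 mm wide, rising 16 mm. It turns flat about the fitted bolt; about 2 N sideways at pin_hole moves it
Mind the look-alikes: they are no part of the job. What is shaped like the drift_pin but purple or turquoise is not meant.

How it is judged:
By the outcome, as a careful person would: the job done as asked, in the order asked, and still so for the second after the job is handed in, with the robot touching nothing.
It also fails if it takes over 72 s, if anything falls off the work surface, if the arm or the gripper's body presses on something with over 40 N, if the wrist force passes 120 N, or if a joint passes its speed limit or range.

## Robot

A 6-joint arm with a two-finger parallel gripper is mounted at the origin on the work surface. World frame = base frame: x ahead of the robot, y to its left, z up, the work surface at z = 0. Lengths are in m, angles in rad, forces in N, time in s.
With the tool pointing down it reaches from about 0.375 to 0.9 m from the base axis. Payload 3.1 kg.
Tool frame: the origin (TCP) lies at the very end of the fingers, on their centre line; the grasp point (between the pads) lies 19 mm behind it (manip.grasp_offset is the distance from the TCP to the grasp point, in m); y points along the fingers, z is the direction in which the jaws open and shut, and the axes are right-handed (so a half turn about y gives the same grasp; the last joint's range is limited). The gripper opens to 85 mm and grips with 20 to 120 N. Pads are 22 mm wide; open, the fingers measure 114 mm over their backs; the gripper's body (76 mm by 85 mm) begins 54 mm behind the grasp point. The pads swing forward as they close: fully open they stand 13 mm farther back than shut.
Start: joints at [1.002, 0.527, 1.433, -0, 1.181, -0.178], TCP at [0.238, 0.578, 0.231] pointing down, gripper open.
Joint ranges: [-3.08, 3.08], [-0.75, 2.2], [0.22, 2.44], [-1.43, 4.57], [0, 2.65], [-2.85, 2.85]. Speed limits (rad/s): [2.79, 2.79, 3.14, 3.14, 3.14, 3.14].

## Interface

Orientations are given as a unit quaternion [x, y, z, w].
In Python, from station import manip gives the robot as it stands.
- The arm moves only by the tool apply_moves, never from a script. Its argument "motion" is a list of rows, each a list of 5 numbers: the finger opening in mm, from 0 to 85.4, then the shift along the tool's x, y, z in units of 30 mm (1.0 is 30 mm), then the turn about the tool's y in units of 10 degrees (1.0 is 10 degrees). In form: [[fingers, x, y, z, twist], ...]. A call has 1 to 12 rows; each row is the pose to reach, as a shift and turn from the pose commanded when the call began, along the tool's axes at that moment; what a row does not reach only later rows make up. A row lasts 1/8 s, in which the tool goes at most 62.5 mm and 10.7 degrees, less where a joint would pass 70% of its speed; a pose out of reach is approached as far as the arm can. A call with a gripper value outside its range is refused whole. The fingers move at their own pace and stop on an object; "squeeze" is the grip in N (left out, the last holds). Time passes only in rows, so rows that repeat a pose let the fingers close. It gives the time, the measured TCP pose, the force and the opening at its end, in the units of the state.
- manip.sense(): the state, without advancing time (a new reading comes with each control period).
- manip.snapshot(name): name is "side" or "top" or "wrist"; returns the picture (480x640x3 uint8, red, green, blue); there is no depth.
- manip.get_calibration(name): a dict with "intrinsics" (3x3 intrinsics, pixels), "dist_coeffs" ([k1, k2, p1, p2, k3] as OpenCV has them; the pictures are not rectified), "extrinsics" (4x4, takes a point from camera to world coordinates). Camera axes: x right, y up, looking along -z (the intrinsics and any distortion apply to the point x, -y, -z); pixel columns grow to the right and rows downward; lengths in m; the calibration is good to about 2 mm. A picture is of the moment at which its call begins: read the wrist's pose just before it. get_calibration takes no time and is no camera call; for the wrist camera it gives the pose at the moment of the call.
- manip.sign_off(): hands the job in, once; it reports no verdict.
The state is a dict: "t": time; "q": joint angles; "qd": joint speeds; "tau": joint torques, N m; "tcp_pos": TCP position; "tool_rot": TCP orientation; "force": force on the tool from outside, world axes, zero at the start; "ft_torque": the same for the moment, N m; "finger_gap": opening from 0.0 (shut) to 1.0 (fully open).
Only numpy, scipy, OpenCV 4.12 (cv2) and the standard library are available. Lean on these libraries where they do the work, as an engineer would, in place of code of your own. Each camera call takes 0.05 s, during which the arm holds its last target.

## Working session

There is one attempt and no reset: what is moved stays moved. The work goes in short steps, Python scripts to look and compute and a tool call to move; the robot and the scene stay as the last step left them, time stands still between calls to the robot, and variables do not carry over. Pictures are saved under pics/ and viewed, and the job is handed in when it is done.

Besides the shell and the picture viewer there is one more tool, called after "Call:" as name(argument=value, ...), one argument or row to a line, values as JSON. apply_moves: Moves the arm, as the interface text tells. Its arguments: {"type":"object","properties":{"motion":{"type":"array"},"squeeze":{"type":"number"}},"required":["motion"]}

```bash
ls; mkdir -p pics
python3 - <<'E'
from station import manip
import cv2
s=manip.sense();print({k:s[k] for k in s})
for n in("side","top","wrist"):
    c=manip.get_calibration(n);print(n,c)
    cv2.imwrite(f"pics/{n}0.png",cv2.cvtColor(manip.snapshot(n),cv2.COLOR_RGB2BGR))
E
```

```text
pics
{'t': 0.0, 'q': array([ 1.00151043e+00,  5.28461684e-01,  1.43393017e+00,  1.45724911e-05,
        1.18139190e+00, -1.78525200e-01]), 'qd': array([-0.00070219,  0.00083436,  0.00047904, -0.0001825 ,  0.00012747,
       -0.00070705]), 'tau': array([ 1.06703745e-03, -4.42340541e+01, -1.78027475e+01, -2.31284375e-04,
        8.38903827e-03, -3.19478886e-06]), 'tcp_pos': array([0.23764221, 0.57727089, 0.23032751]), 'tool_rot': array([ 0.69437191, -0.1375667 ,  0.13699192, -0.69293309]), 'force': array([ 0.33371817, -0.39749552, -0.15952555]), 'ft_torque': array([-0.02400604, -0.02503512, -0.00583132]), 'finger_gap': 1.0025195407533265}
side {'intrinsics': array([[463.03281632,   0.        , 313.81687311],
       [  0.        , 463.03281632, 241.57980542],
       [  0.        ,   0.        ,   1.        ]]), 'dist_coeffs': array([-0.0613902,  0.       ,  0.       ,  0.       ,  0.       ]), 'extrinsics': array([[ 0.72067745,  0.45191551, -0.52573414, -0.09089602],
       [-0.69293194,  0.49324914, -0.52588079, -0.56349627],
       [ 0.02166423,  0.74328841,  0.66862022,  0.85942789],
[... 497 characters left out ...]
2],
       [ 6.16065237e-04,  1.35265748e-01,  9.90809163e-01,
         1.21347700e+00],
       [ 0.00000000e+00,  0.00000000e+00,  0.00000000e+00,
         1.00000000e+00]])}
wrist {'intrinsics': array([[408.12639389,   0.        , 323.59979968],
       [  0.        , 408.12639389, 241.75243941],
       [  0.        ,   0.        ,   1.        ]]), 'dist_coeffs': array([-0.04856876,  0.        ,  0.        ,  0.        ,  0.        ]), 'extrinsics': array([[ 0.38221229, -0.88412795, -0.26875927,  0.16882206],
       [ 0.92407215,  0.36502605,  0.11334307,  0.60554561],
       [-0.00210564, -0.29167407,  0.95651545,  0.37276095],
       [ 0.        ,  0.        ,  0.        ,  1.        ]])}
```

View pics/top0.png

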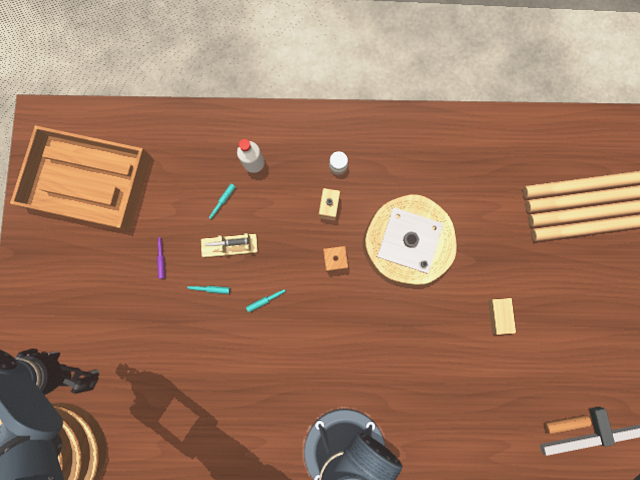

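View pics/side0.png

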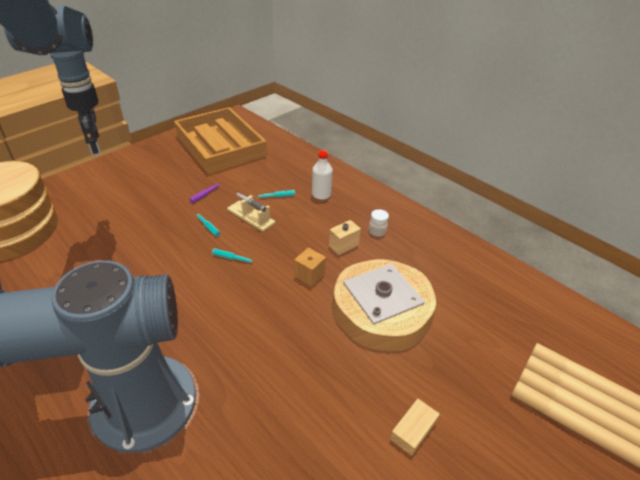

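View pics/wrist0.png

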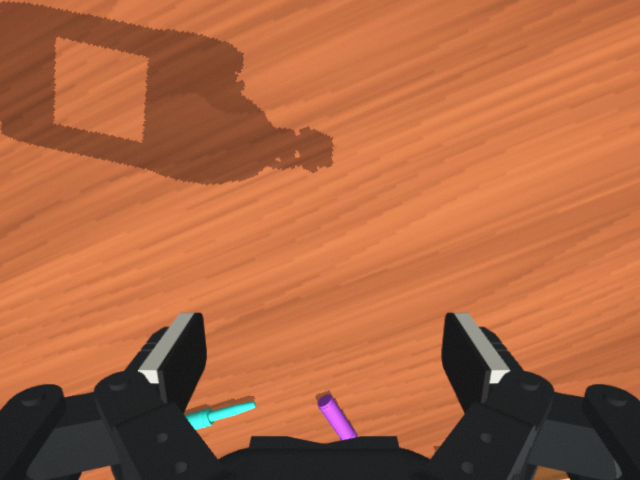

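Run:
```python
import cv2,numpy as np
t=cv2.imread("pics/top0.png")
a=cv2.resize(t[190:300,190:300],None,fx=5,fy=5,interpolation=cv2.INTER_CUBIC)
b=cv2.resize(t[185:295,360:470],None,fx=5,fy=5,interpolation=cv2.INTER_CUBIC)
cv2.imwrite("pics/c1.png",a);cv2.imwrite("pics/c2.png",b)
c=cv2.resize(t[180:280,300:400],None,fx=5,fy=5,interpolation=cv2.INTER_CUBIC)
cv2.imwrite("pics/c3.png",c)
```

```text
(no output)
```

View pics/c1.png

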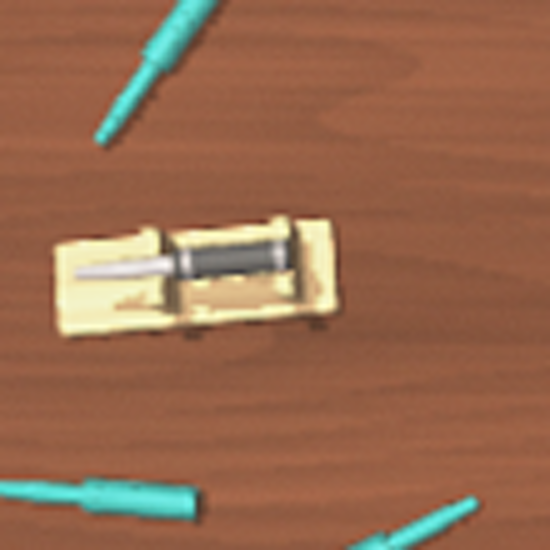

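View pics/c2.png

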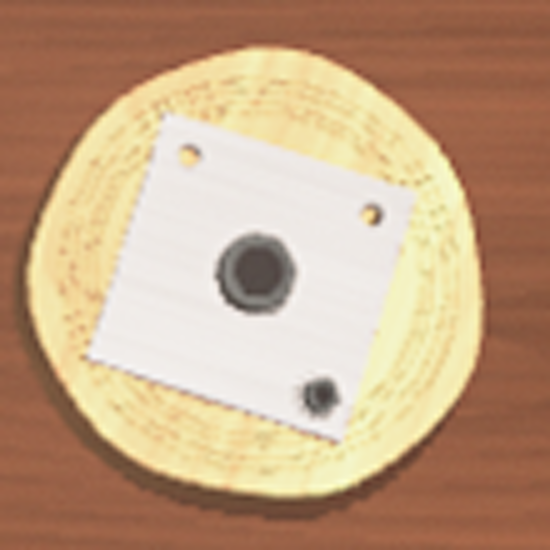

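View pics/c3.png

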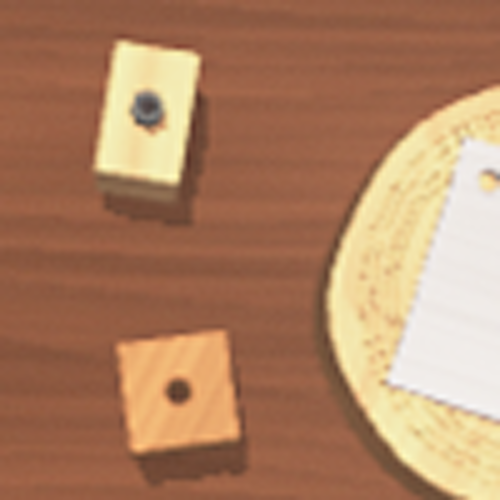

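```bash
cat > h.py <<'E'
import numpy as np,cv2
from station import manip
from scipy.spatial.transform import Rotation as R
def ray(c,uv):
    p=cv2.undistortPoints(np.array([[uv]],float),c["intrinsics"],np.array(c["dist_coeffs"]))[0,0]
    E=c["extrinsics"];d=E[:3,:3]@np.array([p[0],-p[1],-1.]);return E[:3,3],d
def p2w(c,uv,z):
    o,d=ray(c,uv);return o+d*(z-o[2])/d[2]
def w2p(c,P):
    E=c["extrinsics"];q=(np.atleast_2d(P)-E[:3,3])@E[:3,:3]
    q=q*[1,-1,-1]
    return cv2.projectPoints(q,np.zeros(3),np.zeros(3),c["intrinsics"],np.array(c["dist_coeffs"]))[0][:,0]
def snap(cam,name):
    c=manip.get_calibration(cam);im=cv2.cvtColor(manip.snapshot(cam),cv2.COLOR_RGB2BGR)
    cv2.imwrite(f"pics/{name}.png",im);np.savez(f"pics/{name}.npz",**c);return c,im
def tgt(xyz,yaw=None):
    """print units from current pose to reach world xyz; yaw = desired angle of tool z axis in the world"""
    s=manip.sense();r=R.from_quat(s["tool_rot"]).as_matrix()
    d=r.T@(np.array(xyz)-s["tcp_pos"])/0.03
    zx=r[:,2];cur=np.degrees(np.arctan2(zx[1],zx[0]))
    out=[d.round(3)]
    if yaw is not None:
        e=(yaw-cur+90)%180-90   # world z rot; tool y is down => turn about tool y = -e
        out.append(round(-e/10,3)); out.append("cur yaw %.1f"%cur)
    print("tcp",s["tcp_pos"].round(4),"shift",*out,"q",s["q"].round(2),"t",s["t"],"F",s["force"].round(1),"gap",round(s["finger_gap"]*85.4,1))
E
python3 - <<'E'
from h import *
c=manip.get_calibration("top")
f=lambda x,y,ox,oy:((x+.5)/5-.5+ox,(y+.5)/5-.5+oy)
print("handle end",p2w(c,f(297,252,190,190),.06),"shoulder",p2w(c,f(183,262,190,190),.06),"tip",p2w(c,f(75,271,190,190),.06))
print("post",p2w(c,f(179,391,300,180),.06)," bolt head top",p2w(c,f(147,107,300,180),.074))
pv=p2w(c,f(319,395,360,185),.070);ph=p2w(c,f(190,154,360,185),.058);bh=p2w(c,f(372,214,360,185),.058)
print("pv",pv,"ph",ph,"bh",bh,np.linalg.norm(ph-pv),np.linalg.norm(bh-pv),np.linalg.norm(bh-ph))
print("glue",p2w(c,(250,158),.0),"jar",p2w(c,(339,161),.06))
r=R.from_quat(manip.sense()["tool_rot"]).as_matrix();print(r)
w=manip.get_calibration("wrist");print(r.T@(w["extrinsics"][:3,3]-manip.sense()["tcp_pos"]), r.T@w["extrinsics"][:3,:3])
E
```

```text
handle end [0.53375227 0.25479598 0.06      ] shoulder [0.52764775 0.31385314 0.06      ] tip [0.52212035 0.36973739 0.06      ]
post [0.49050498 0.02952107 0.06      ]  bolt head top [0.63723306 0.04815302 0.074     ]
pv [ 0.47786811 -0.19576993  0.07      ] ph [ 0.60486527 -0.13260059  0.058     ] bh [ 0.57429827 -0.22759145  0.058     ] 0.14234691774486938 0.10225157609967636 0.09978780367734326
glue [0.7742004 0.2710373 0.       ] jar [0.74975828 0.02284639 0.06      ]
[[ 9.24601971e-01 -8.94688856e-04  3.80933584e-01]
 [-3.80934522e-01 -1.40109265e-03  9.24600956e-01]
 [-2.93506926e-04 -9.99998618e-01 -1.63627090e-03]]
[-0.0744879  -0.14230174 -0.00044352] [[ 1.38383440e-03 -9.56416980e-01 -2.92001106e-01]
 [ 1.89233291e-04  2.92001631e-01 -9.56417802e-01]
 [ 9.99999025e-01  1.26826753e-03  5.85067836e-04]]
```

Run:
```python
from h import *
tgt([.5315,.2751,.20],5.6)
```

```text
tcp [0.2378 0.5774 0.2306] shift [12.892  1.024 -5.586] 6.201 cur yaw 67.6 q [ 1.    0.53  1.43 -0.    1.18 -0.18] t 0.15 F [0.1 0.5 0.5] gap 85.5
```

Call:
apply_moves(
  motion=[
    [85,1.6,0.1,-0.7,0.8],
    [85,3.2,0.25,-1.4,1.6],
    [85,4.8,0.4,-2.1,2.3],
    [85,6.4,0.5,-2.8,3.1],
    [85,8.0,0.65,-3.5,3.9],
    [85,9.6,0.8,-4.2,4.7],
    [85,11.2,0.9,-4.9,5.4],
    [85,12.9,1.0,-5.6,6.2],
    [85,12.9,1.0,-5.6,6.2],
    [85,12.9,1.0,-5.6,6.2],
  ],
  squeeze=20,
)

```text
t: 1.4
tcp_pos: [0.5312, 0.275, 0.2009]
tool_rot: [0.524, -0.475, 0.475, -0.523]
force: [0.1, -0.3, 1.2]
finger_gap: 0.993
```

Run:
```python
from h import *
tgt([.5315,.2751,.20],5.6)
snap("wrist","w1")
```

```text
tcp [0.5312 0.275  0.2009] shift [-0.002  0.029  0.01 ] 0.0 cur yaw 5.6 q [0.29 0.53 1.53 0.   1.08 0.19] t 1.4 F [ 0.1 -0.3  1.2] gap 84.8
```

View pics/w1.png

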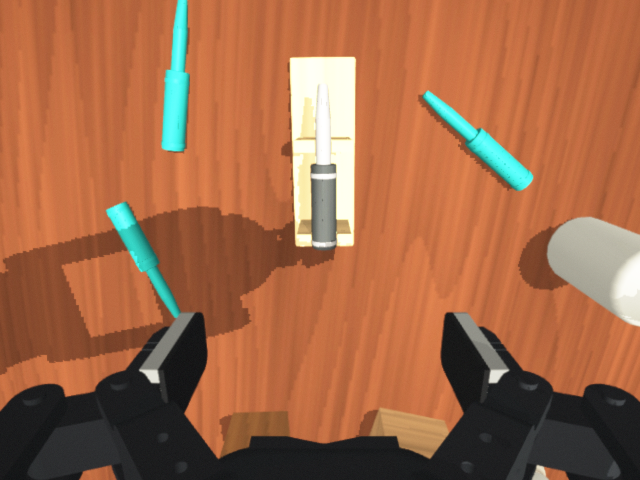

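Run:
```python
from h import *
c=dict(np.load("pics/w1.npz"))
a=p2w(c,(323.5,246),.06);b=p2w(c,(323.5,165),.06);t=p2w(c,(322.5,85),.06)
print(a,b,t,np.linalg.norm(a-b),np.linalg.norm(t-b))
d=(t-a)/np.linalg.norm(t-a);print(np.degrees(np.arctan2(d[1],d[0])))
p2=b-.038*d;print(p2)
im=cv2.imread("pics/w1.png");cv2.imwrite("pics/w1c.png",cv2.resize(im[60:260,260:390],None,fx=3,fy=3))
tgt([p2[0],p2[1],.044],np.degrees(np.arctan2(d[1],d[0]))-90)
```

```text
[0.5320442  0.25941098 0.06      ] [0.52643025 0.3175228  0.06      ] [0.52078189 0.36919114 0.06      ] 0.05838236305936562 0.05197616511046585
95.85746338238145
[0.5303083 0.2797212 0.06     ]
tcp [0.5307 0.2756 0.201 ] shift [-0.137  5.234  0.007] -0.019 cur yaw 5.7 q [0.29 0.53 1.53 0.   1.08 0.19] t 1.45 F [-0.1  0.9 -0.3] gap 84.8
```

View pics/w1c.png

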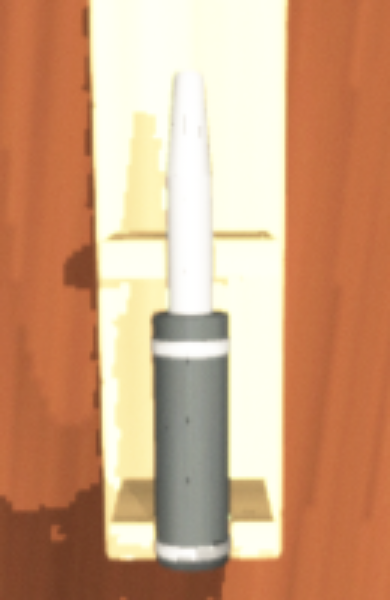

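Call:
apply_moves(
  motion=[
    [50,-0.14,1.5,0,0],
    [50,-0.14,3.0,0,0],
    [50,-0.14,4.5,0,0],
    [50,-0.14,5.1,0,0],
    [50,-0.14,5.1,0,0],
    [10,-0.14,5.1,0,0],
    [10,-0.14,5.1,0,0],
    [10,-0.14,5.1,0,0],
    [10,-0.14,5.1,0,0],
  ],
  squeeze=20,
)

```text
t: 2.58
tcp_pos: [0.5313, 0.2797, 0.0502]
tool_rot: [-0.523, 0.475, -0.475, 0.524]
force: [-3.5, 0.7, 6.0]
finger_gap: 0.203
```

Run:
```python
from h import *
tgt([.5303,.2797,.2],5.8)
```

```text
tcp [0.5313 0.2797 0.0502] shift [-0.007 -4.993 -0.029] -0.02 cur yaw 5.6 q [0.3  0.74 1.63 0.   0.77 0.2 ] t 2.575 F [-3.5  0.7  6. ] gap 17.3
```

Call:
apply_moves(
  motion=[
    [10,0,-0.5,0,0],
    [10,0,-1.5,0,0],
    [10,0,-3.0,0,0],
    [10,0,-4.0,0,0],
    [10,0,-4.0,0,0],
    [10,0,-4.0,0,0],
  ],
)

```text
t: 3.32
tcp_pos: [0.5308, 0.2789, 0.168]
tool_rot: [0.524, -0.475, 0.475, -0.524]
force: [-0.3, 0.3, -1.7]
finger_gap: 0.192
```

Run:
```python
from h import *
tgt([.5303,.2797,.2],5.8)
c,im=snap("wrist","w2")
c,im=snap("side","s2");cv2.imwrite("pics/s2c.png",cv2.resize(im[100:260,180:340],None,fx=3.7,fy=3.7))
```

```text
tcp [0.5308 0.2789 0.168 ] shift [-0.027 -1.068 -0.017] -0.02 cur yaw 5.6 q [ 0.3   0.57  1.56 -0.    1.01  0.2 ] t 3.325 F [-0.3  0.3 -1.7] gap 16.4
```

View pics/w2.png

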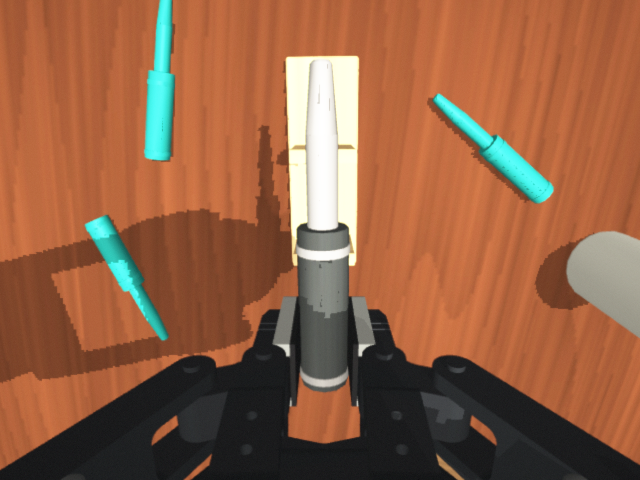

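View pics/s2c.png

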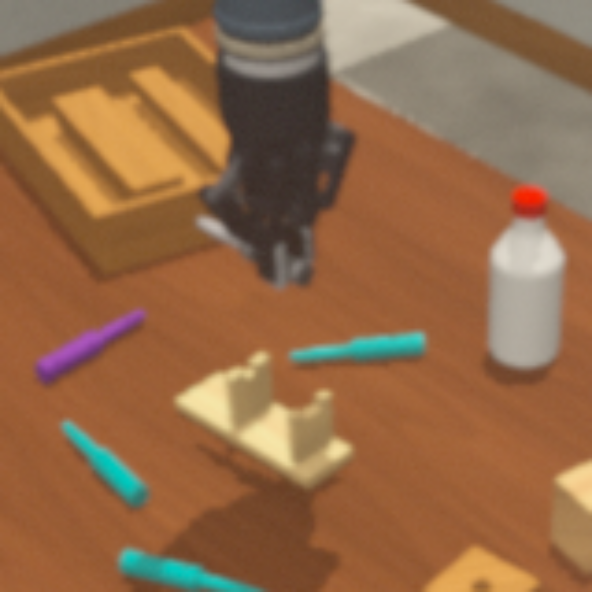

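Run:
```python
from h import *
c=dict(np.load("pics/w2.npz"));s=dict(np.load("pics/s2.npz"))
d0=np.array([-.101,.995,0]);g=np.array([.5308,.2789,.178])
for a in (0,5,10,20,30):
    a=np.radians(a);d=d0*np.cos(a)+np.array([0,0,-1])*np.sin(a)
    print(round(np.degrees(a)),w2p(c,[g-.023*d,g+.037*d,g+.089*d]).round(0).tolist(),w2p(s,[g-.023*d,g+.037*d,g+.089*d]).round(0).tolist())
```

```text
0 [[325.0, 384.0], [324.0, 232.0], [323.0, 67.0]] [[263.0, 173.0], [247.0, 165.0], [234.0, 158.0]]
5 [[325.0, 387.0], [324.0, 230.0], [323.0, 71.0]] [[263.0, 173.0], [248.0, 166.0], [235.0, 160.0]]
10 [[325.0, 390.0], [324.0, 229.0], [323.0, 76.0]] [[263.0, 172.0], [248.0, 167.0], [235.0, 163.0]]
20 [[325.0, 394.0], [324.0, 229.0], [323.0, 92.0]] [[263.0, 170.0], [248.0, 169.0], [237.0, 168.0]]
30 [[325.0, 397.0], [324.0, 232.0], [323.0, 110.0]] [[262.0, 169.0], [249.0, 171.0], [239.0, 173.0]]
```

Run:
```python
from h import *
tgt([.4853,.0732,.085],6.2)
```

```text
tcp [0.5303 0.2788 0.1668] shift [ 6.673  2.74  -2.155] -0.06 cur yaw 5.6 q [ 0.3   0.57  1.56 -0.    1.01  0.2 ] t 3.425 F [-0.4  0.3 -0.9] gap 16.8
```

Call:
apply_moves(
  motion=[
    [10,1.6,0,-0.5,0],
    [10,3.2,0,-1.0,0],
    [10,4.8,0,-1.6,0],
    [10,6.2,0.3,-2.1,-0.05],
    [10,6.67,1.5,-2.15,-0.05],
    [10,6.67,2.7,-2.15,-0.05],
    [10,6.67,3.2,-2.15,-0.05],
    [10,6.67,3.5,-2.15,-0.05],
    [10,6.67,3.6,-2.15,-0.05],
    [10,6.67,3.7,-2.15,-0.05],
  ],
)

```text
t: 4.68
tcp_pos: [0.4875, 0.0743, 0.0582]
tool_rot: [-0.525, 0.472, -0.473, 0.527]
force: [-0.9, 2.9, 8.6]
finger_gap: 0.201
```

Run:
```python
from h import *
tgt([.4853,.0732,.050],6.2)
c,im=snap("side","s3");cv2.imwrite("pics/s3c.png",cv2.resize(im[160:320,200:360],None,fx=3.7,fy=3.7))
```

```text
tcp [0.4875 0.0743 0.0582] shift [ 0.028  0.272 -0.079] -0.008 cur yaw 6.1 q [-0.08  0.65  1.9   0.    0.59 -0.18] t 4.675 F [-0.9  2.9  8.6] gap 17.2
```

View pics/s3c.png

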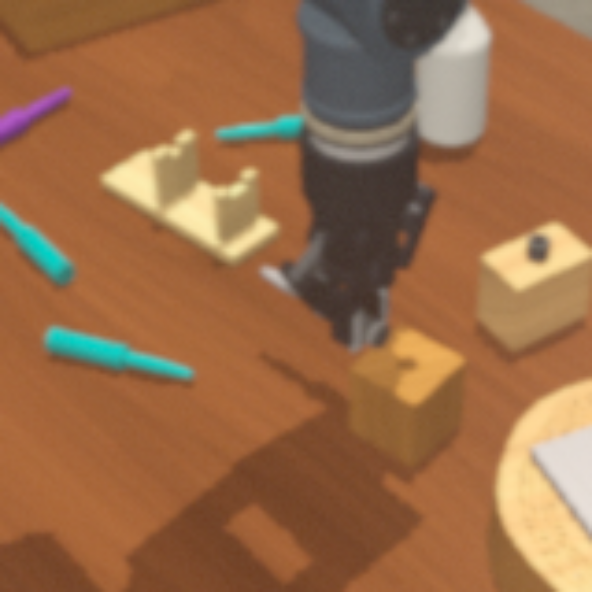

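Call:
apply_moves(
  motion=[
    [10,0,0.08,0,0],
    [10,0,0.16,0,0],
    [10,0,0.24,0,0],
    [10,0,0.3,0,0],
    [10,0,0.3,0,0],
  ],
)

```text
t: 5.35
tcp_pos: [0.4876, 0.0749, 0.0501]
tool_rot: [-0.525, 0.472, -0.473, 0.527]
force: [-1.8, 4.5, 7.9]
finger_gap: 0.199
```

Run:
```python
from h import *
tgt([.4853,.0732,.050],6.2)
c,im=snap("wrist","w4")
```

```text
tcp [0.4876 0.0749 0.0501] shift [ 0.048  0.002 -0.083] -0.01 cur yaw 6.1 q [-0.08  0.66  1.9   0.    0.57 -0.18] t 5.35 F [-1.8  4.5  7.9] gap 17.0
```

View pics/w4.png

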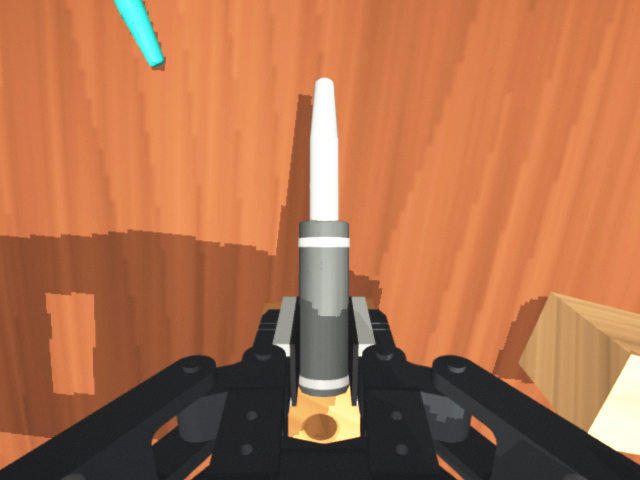

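Call:
apply_moves(
  motion=[
    [10,0,0.06,0,0],
    [10,0,0.12,0,0],
    [10,0,0.18,0,0],
    [10,0,0.2,0,0],
  ],
)

```text
t: 5.9
tcp_pos: [0.4878, 0.0747, 0.0444]
tool_rot: [-0.525, 0.472, -0.473, 0.527]
force: [-0.8, 4.7, 12.4]
finger_gap: 0.201
```

```bash
cat >> h.py <<'E'
def droop(name,L=.037):
    c,im=snap("wrist",name);s=manip.sense();r=R.from_quat(s["tool_rot"]).as_matrix()
    g=s["tcp_pos"]-.010*r[:,1]
    for a in range(0,91,10):
        a=np.radians(a);d=-r[:,0]*np.cos(a)+r[:,1]*np.sin(a)
        print(round(np.degrees(a)),w2p(c,[g-(.06-L)*d,g+L*d,g+(L+.052)*d]).round(0).tolist(),"tipz",((g+(L+.052)*d)[2]).round(3))
E
python3 - <<'E'
from h import *
tgt([.4853,.0732,.050],6.2)
droop("w5")
E
```

```text
tcp [0.4878 0.0747 0.0444] shift [ 0.042 -0.188 -0.087] -0.009 cur yaw 6.1 q [-0.08  0.67  1.9   0.    0.56 -0.18] t 5.9 F [-0.8  4.7 12.4] gap 17.1
0 [[324.0, 384.0], [324.0, 232.0], [324.0, 67.0]] tipz 0.054
10 [[325.0, 390.0], [324.0, 229.0], [324.0, 76.0]] tipz 0.039
20 [[325.0, 394.0], [324.0, 229.0], [324.0, 91.0]] tipz 0.024
30 [[325.0, 396.0], [324.0, 232.0], [324.0, 110.0]] tipz 0.01
40 [[325.0, 397.0], [324.0, 237.0], [324.0, 131.0]] tipz -0.003
50 [[325.0, 396.0], [324.0, 245.0], [324.0, 154.0]] tipz -0.014
60 [[325.0, 392.0], [324.0, 254.0], [324.0, 178.0]] tipz -0.023
70 [[325.0, 386.0], [324.0, 265.0], [324.0, 202.0]] tipz -0.029
80 [[325.0, 377.0], [324.0, 276.0], [324.0, 227.0]] tipz -0.033
90 [[325.0, 367.0], [324.0, 289.0], [324.0, 253.0]] tipz -0.035
```

View pics/w5.png

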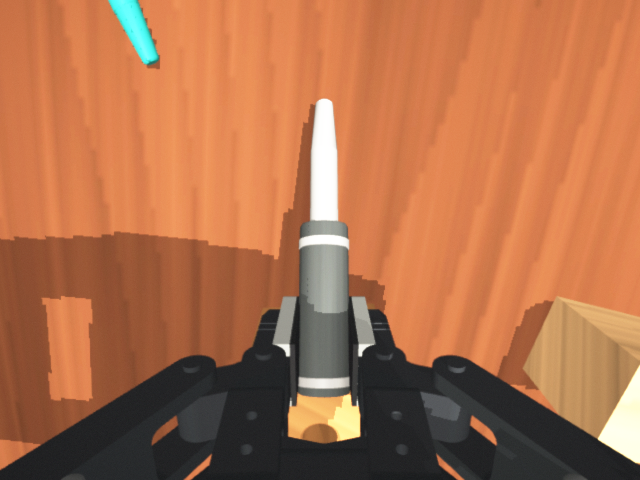

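Call:
apply_moves(
  motion=[
    [10,0,0.06,0,0],
    [10,0,0.09,0,0],
    [10,0,-0.3,0,0],
    [10,0,-1.5,0,0],
    [10,0,-2.5,0,0],
    [10,0,-2.5,0,0],
  ],
)

```text
t: 6.7
tcp_pos: [0.4888, 0.0737, 0.1199]
tool_rot: [-0.525, 0.471, -0.474, 0.527]
force: [-0.1, 0.0, -2.6]
finger_gap: 0.202
```

Run:
```python
from h import *
tgt([.5407,.1712,.065],5.8)
droop("w6")
```

```text
tcp [0.4888 0.0737 0.1199] shift [-3.048  1.839  2.056] 0.033 cur yaw 6.1 q [-0.08  0.53  1.86 -0.    0.74 -0.18] t 6.7 F [-0.1  0.  -2.6] gap 17.3
0 [[322.0, 381.0], [321.0, 231.0], [321.0, 67.0]] tipz 0.128
10 [[322.0, 387.0], [321.0, 228.0], [321.0, 76.0]] tipz 0.113
20 [[321.0, 391.0], [321.0, 227.0], [321.0, 91.0]] tipz 0.098
30 [[321.0, 394.0], [321.0, 230.0], [321.0, 110.0]] tipz 0.084
40 [[321.0, 394.0], [321.0, 236.0], [321.0, 131.0]] tipz 0.071
50 [[321.0, 393.0], [321.0, 243.0], [321.0, 153.0]] tipz 0.06
60 [[321.0, 389.0], [321.0, 252.0], [321.0, 177.0]] tipz 0.051
70 [[321.0, 383.0], [321.0, 263.0], [322.0, 201.0]] tipz 0.045
80 [[321.0, 374.0], [322.0, 275.0], [322.0, 226.0]] tipz 0.041
90 [[321.0, 364.0], [322.0, 288.0], [322.0, 251.0]] tipz 0.04
```

View pics/w6.png

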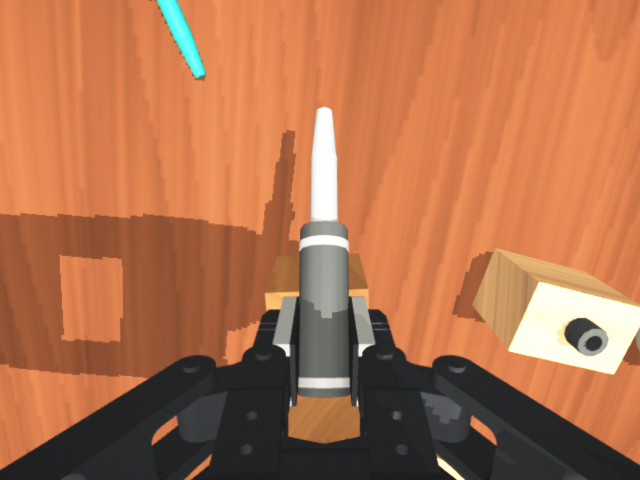

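Call:
apply_moves(
  motion=[
    [10,-1.2,0,0.8,0],
    [10,-2.4,0.3,1.6,0.03],
    [10,-3.05,1.0,2.06,0.03],
    [10,-3.05,1.84,2.06,0.03],
    [10,-3.05,1.84,2.06,0.03],
    [10,-3.05,1.84,2.06,0.03],
  ],
)

```text
t: 7.5
tcp_pos: [0.5381, 0.1711, 0.0618]
tool_rot: [0.525, -0.474, 0.474, -0.524]
force: [0.1, -1.2, -1.0]
finger_gap: 0.197
```

Run:
```python
from h import *
tgt([.5407,.1712,.065],5.8)
droop("w7")
```

```text
tcp [0.5381 0.1711 0.0618] shift [ 0.006 -0.106  0.085] -0.001 cur yaw 5.8 q [ 0.11  0.69  1.71 -0.    0.73  0.01] t 7.5 F [ 0.1 -1.2 -1. ] gap 16.8
0 [[326.0, 385.0], [326.0, 233.0], [326.0, 67.0]] tipz 0.072
10 [[326.0, 391.0], [326.0, 230.0], [326.0, 76.0]] tipz 0.057
20 [[326.0, 395.0], [326.0, 230.0], [326.0, 92.0]] tipz 0.042
30 [[326.0, 398.0], [326.0, 232.0], [326.0, 110.0]] tipz 0.028
40 [[326.0, 399.0], [326.0, 238.0], [325.0, 132.0]] tipz 0.015
50 [[326.0, 397.0], [326.0, 245.0], [325.0, 154.0]] tipz 0.004
60 [[326.0, 393.0], [326.0, 255.0], [325.0, 178.0]] tipz -0.005
70 [[326.0, 387.0], [326.0, 265.0], [325.0, 202.0]] tipz -0.011
80 [[326.0, 379.0], [326.0, 277.0], [325.0, 228.0]] tipz -0.015
90 [[326.0, 369.0], [326.0, 290.0], [325.0, 253.0]] tipz -0.017
```

View pics/w7.png

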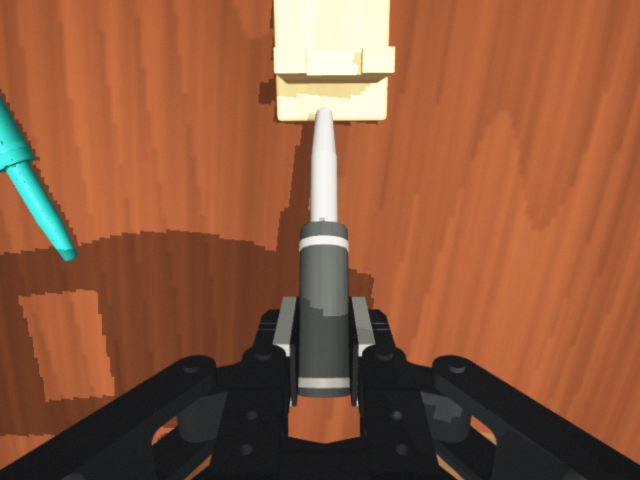

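Call:
apply_moves(
  motion=[
    [10,-0.3,0,0,0],
    [10,-0.5,-0.2,0,0],
    [10,-0.65,-0.47,0,0],
    [10,-0.83,-0.7,0,0],
    [10,-1.0,-0.87,0,0],
    [10,-1.2,-1.05,0,0],
    [10,-1.42,-1.22,0,0],
    [10,-1.42,-1.22,0,0],
  ],
)

```text
t: 8.55
tcp_pos: [0.5341, 0.2145, 0.0992]
tool_rot: [-0.525, 0.474, -0.474, 0.525]
force: [-0.7, -2.0, -1.2]
finger_gap: 0.199
```

Run:
```python
from h import *
tgt([.5407,.1712,.065],5.8)
droop("w8")
```

```text
tcp [0.5341 0.2145 0.0992] shift [1.457 1.139 0.07 ] 0.005 cur yaw 5.9 q [0.19 0.64 1.67 0.   0.83 0.09] t 8.55 F [-0.7 -2.  -1.2] gap 17.0
0 [[324.0, 384.0], [324.0, 233.0], [324.0, 67.0]] tipz 0.109
10 [[324.0, 390.0], [324.0, 229.0], [324.0, 77.0]] tipz 0.094
20 [[325.0, 394.0], [324.0, 229.0], [324.0, 92.0]] tipz 0.079
30 [[325.0, 397.0], [324.0, 232.0], [324.0, 111.0]] tipz 0.065
40 [[325.0, 397.0], [324.0, 237.0], [324.0, 132.0]] tipz 0.052
50 [[325.0, 396.0], [324.0, 245.0], [324.0, 154.0]] tipz 0.041
60 [[325.0, 392.0], [324.0, 254.0], [324.0, 178.0]] tipz 0.032
70 [[325.0, 386.0], [324.0, 265.0], [324.0, 202.0]] tipz 0.025
80 [[325.0, 378.0], [324.0, 277.0], [324.0, 227.0]] tipz 0.021
90 [[325.0, 367.0], [324.0, 290.0], [324.0, 253.0]] tipz 0.02
```

View pics/w8.png

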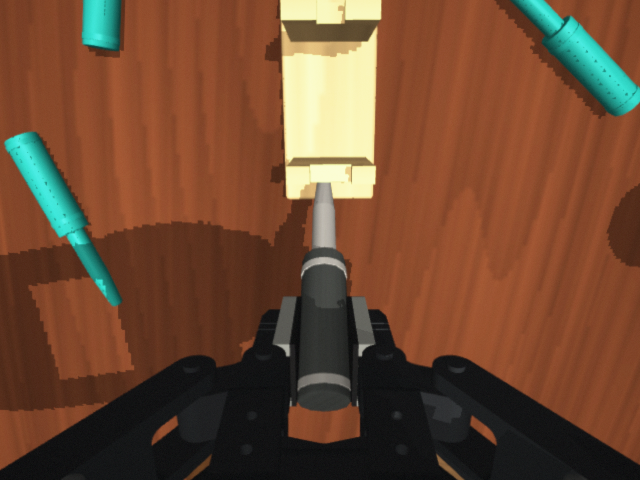

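Call:
apply_moves(
  motion=[
    [10,-0.25,-0.15,0,0],
    [10,-0.5,-0.26,0,0],
    [10,-0.75,-0.36,0,0],
    [10,-1.0,-0.42,0,0],
    [10,-1.2,-0.46,0,0],
    [10,-1.38,-0.5,0,0],
    [10,-1.38,-0.5,0,0],
    [10,-1.38,-0.5,0,0],
  ],
)

```text
t: 9.6
tcp_pos: [0.5299, 0.2552, 0.1137]
tool_rot: [-0.525, 0.474, -0.474, 0.525]
force: [0.1, -2.8, -2.7]
finger_gap: 0.196
```

Run:
```python
from h import *
tgt([.5407,.1712,.065],5.8)
droop("w9")
```

```text
tcp [0.5299 0.2552 0.1137] shift [2.822 1.621 0.078] -0.001 cur yaw 5.8 q [0.26 0.63 1.63 0.   0.88 0.16] t 9.6 F [ 0.1 -2.8 -2.7] gap 16.7
0 [[324.0, 384.0], [324.0, 232.0], [324.0, 67.0]] tipz 0.124
10 [[324.0, 390.0], [324.0, 229.0], [324.0, 76.0]] tipz 0.108
20 [[324.0, 394.0], [324.0, 229.0], [324.0, 92.0]] tipz 0.093
30 [[324.0, 397.0], [324.0, 232.0], [324.0, 110.0]] tipz 0.079
40 [[325.0, 397.0], [324.0, 237.0], [324.0, 131.0]] tipz 0.066
50 [[325.0, 396.0], [324.0, 245.0], [324.0, 154.0]] tipz 0.056
60 [[325.0, 392.0], [324.0, 254.0], [324.0, 178.0]] tipz 0.047
70 [[325.0, 386.0], [324.0, 265.0], [324.0, 202.0]] tipz 0.04
80 [[325.0, 377.0], [324.0, 277.0], [324.0, 227.0]] tipz 0.036
90 [[325.0, 367.0], [324.0, 289.0], [324.0, 253.0]] tipz 0.035
```

View pics/w9.png

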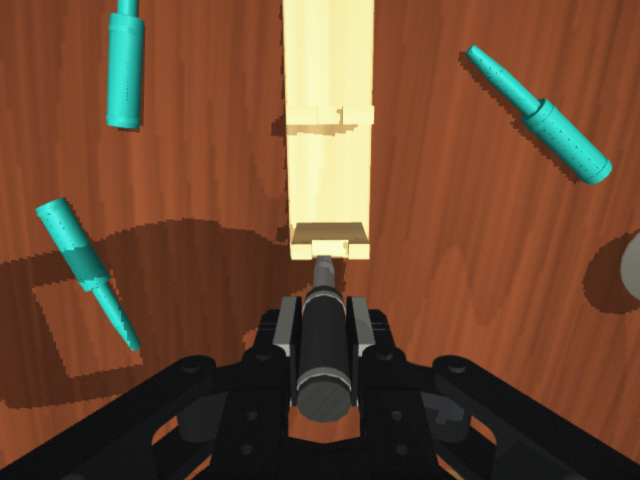

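```bash
cat >> h.py <<'E'
from scipy.optimize import least_squares
def fitpin(c,tcp,rot,rows,dxfix=None):
    # rows: rear centre, shoulder centre, tip rows ; unknown angle, L, along-tool-x offset(dx)
    r=R.from_quat(rot).as_matrix();g=tcp-.010*r[:,1]
    def f(p):
        a,L,dx=p;d=-r[:,0]*np.cos(a)+r[:,1]*np.sin(a);o=g+r[:,0]*dx
        return np.r_[w2p(c,[o-(.06-L)*d,o+L*d,o+(L+.052)*d])[:,1]-rows,dx*200]
    s=least_squares(f,[1.3,.037,0],x_scale=[.1,.01,.01]);print("angle",np.degrees(s.x[0]),"L,dx",s.x[1:],"res",s.fun.round(1))
E
python3 - <<'E'
from h import *
c=dict(np.load("pics/w9.npz"));s=manip.sense()
im=cv2.imread("pics/w9.png");cv2.imwrite("pics/w9c.png",cv2.resize(im[220:460,250:400],None,fx=3,fy=3))
fitpin(c,s["tcp_pos"],s["tool_rot"],[398,292,258])
E
```

```text
angle 96.70813339148889 L,dx [-0.01378397 -0.01933456] res [-0.2  1.  -0.5 -3.9]
```

View pics/w9c.png

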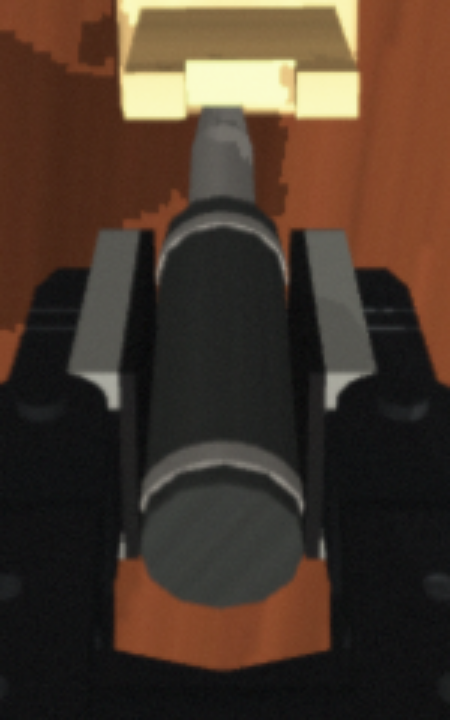

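```bash
cat >> h.py <<'E'
def grid(c,tcp,rot,angs,Ls=(.027,.032,.037,.042)):
    r=R.from_quat(rot).as_matrix();g=tcp-.010*r[:,1]
    for L in Ls:
        for a in angs:
            a=np.radians(a);d=-r[:,0]*np.cos(a)+r[:,1]*np.sin(a)
            # front-most points
            print(L,round(np.degrees(a)),w2p(c,[g-(.06-L)*d,g+L*d,g+(L+.052)*d])[:,1].round(0).tolist())
E
python3 - <<'E'
from h import *
c=dict(np.load("pics/w9.npz"));s=manip.sense()
grid(c,s["tcp_pos"],s["tool_rot"],(50,60,65,70,75,80,90))
for n in("w8","w7","w2"):print(n)
E
```

```text
0.027 50 [428.0, 266.0, 169.0]
0.027 60 [423.0, 272.0, 190.0]
0.027 65 [419.0, 276.0, 201.0]
0.027 70 [415.0, 280.0, 212.0]
0.027 75 [409.0, 285.0, 224.0]
0.027 80 [403.0, 289.0, 235.0]
0.027 90 [387.0, 299.0, 258.0]
0.032 50 [411.0, 255.0, 162.0]
0.032 60 [407.0, 263.0, 184.0]
0.032 65 [404.0, 267.0, 195.0]
0.032 70 [400.0, 272.0, 207.0]
0.032 75 [395.0, 277.0, 219.0]
0.032 80 [390.0, 283.0, 231.0]
0.032 90 [377.0, 294.0, 255.0]
0.037 50 [396.0, 245.0, 154.0]
0.037 60 [392.0, 254.0, 178.0]
0.037 65 [389.0, 259.0, 190.0]
0.037 70 [386.0, 265.0, 202.0]
0.037 75 [382.0, 270.0, 215.0]
0.037 80 [377.0, 277.0, 227.0]
0.037 90 [367.0, 289.0, 253.0]
0.042 50 [381.0, 235.0, 147.0]
0.042 60 [377.0, 245.0, 172.0]
0.042 65 [375.0, 251.0, 184.0]
0.042 70 [372.0, 257.0, 197.0]
0.042 75 [369.0, 264.0, 210.0]
0.042 80 [366.0, 271.0, 223.0]
0.042 90 [358.0, 285.0, 250.0]
w8
w7
w2
```

Call:
apply_moves(
  motion=[
    [10,0.6,-0.3,0,0],
    [10,2.0,-1.0,0,0],
    [10,2.5,-1.5,0,0],
    [10,2.5,-1.5,0,0],
    [10,2.5,-1.5,0,0],
  ],
)

```text
t: 10.28
tcp_pos: [0.5373, 0.1809, 0.1587]
tool_rot: [-0.524, 0.474, -0.474, 0.525]
force: [-0.1, 1.2, -1.7]
finger_gap: 0.199
```

Run:
```python
from h import *
s=manip.sense();tgt([.5,.1,.1],5.8)
c,im=snap("wrist","w10");cv2.imwrite("pics/w10c.png",cv2.resize(im[200:440,250:400],None,fx=3,fy=3))
grid(c,s["tcp_pos"],s["tool_rot"],(70,75,80,85,90,95),(.025,.03,.035))
c,im=snap("side","s10");cv2.imwrite("pics/s10c.png",cv2.resize(im[100:260,200:360],None,fx=3.7,fy=3.7))
```

```text
tcp [0.5373 0.1809 0.1587] shift [ 2.558  1.954 -1.509] -0.001 cur yaw 5.8 q [0.13 0.55 1.65 0.   0.95 0.03] t 10.275 F [-0.1  1.2 -1.7] gap 17.0
0.025 70 [421.0, 283.0, 214.0]
0.025 75 [415.0, 287.0, 225.0]
0.025 80 [408.0, 292.0, 237.0]
0.025 85 [400.0, 296.0, 248.0]
0.025 90 [392.0, 301.0, 260.0]
0.025 95 [382.0, 306.0, 271.0]
0.03 70 [406.0, 275.0, 209.0]
0.03 75 [401.0, 280.0, 221.0]
0.03 80 [395.0, 285.0, 233.0]
0.03 85 [388.0, 290.0, 245.0]
0.03 90 [381.0, 296.0, 257.0]
0.03 95 [373.0, 301.0, 269.0]
0.035 70 [391.0, 268.0, 204.0]
0.035 75 [387.0, 273.0, 216.0]
0.035 80 [382.0, 279.0, 229.0]
0.035 85 [377.0, 285.0, 241.0]
0.035 90 [371.0, 291.0, 254.0]
0.035 95 [365.0, 298.0, 266.0]
```

View pics/w10c.png

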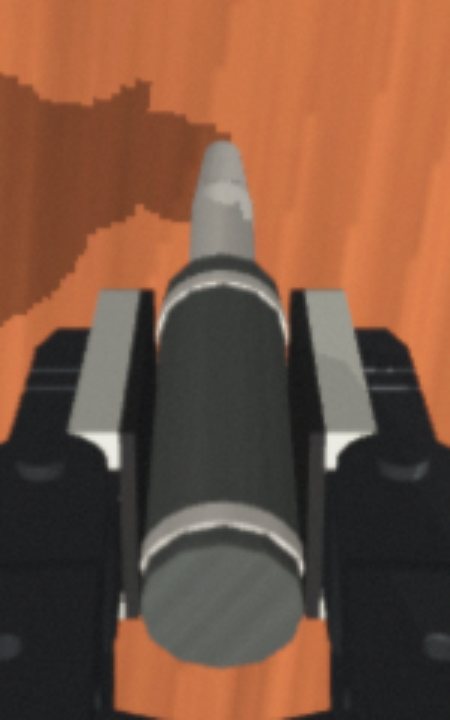

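View pics/s10c.png

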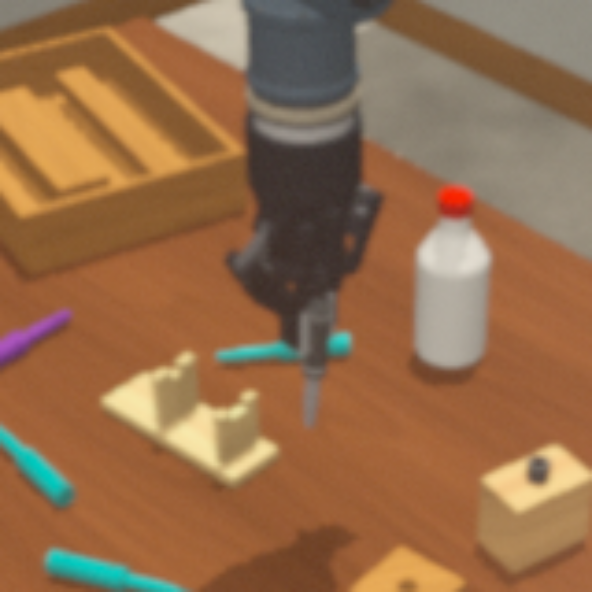

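Run:
```python
from h import *
c=dict(np.load("pics/w4.npz"));print(p2w(c,(320,427),.06))
s=manip.sense();r=R.from_quat(s["tool_rot"]).as_matrix();a=np.radians(85)
g=s["tcp_pos"]-.010*r[:,1];d=-r[:,0]*np.cos(a)+r[:,1]*np.sin(a);tip=g+.077*d
print("tip",tip, "px")
c=dict(np.load("pics/w10.npz"));print(w2p(c,tip))
h=np.array([.4905,.0295]);off=tip-s["tcp_pos"]
for z in(.09,.05):
    tgt([*(h-off[:2]),z-off[2]],5.8)
```

```text
[0.49042114 0.03143261 0.06      ]
tip [0.53615772 0.18788152 0.09139558] px
[[323.339838   247.12051217]]
tcp [0.5369 0.1812 0.1581] shift [ 5.096  0.047 -2.053] 0.006 cur yaw 5.9 q [0.13 0.55 1.65 0.   0.95 0.03] t 10.375 F [ 0.4  0.4 -2.1] gap 17.2
tcp [0.5369 0.1812 0.1581] shift [ 5.097  1.38  -2.051] 0.006 cur yaw 5.9 q [0.13 0.55 1.65 0.   0.95 0.03] t 10.375 F [ 0.4  0.4 -2.1] gap 17.2
```

Call:
apply_moves(
  motion=[
    [10,1.7,0,-0.7,0],
    [10,3.4,0,-1.4,0],
    [10,4.7,0,-1.95,0],
    [10,5.06,0.2,-2.05,0],
    [10,5.06,0.7,-2.05,0],
    [10,5.06,0.85,-2.05,0],
    [10,5.06,0.85,-2.05,0],
  ],
)

```text
t: 11.25
tcp_pos: [0.4925, 0.0238, 0.1341]
tool_rot: [0.525, -0.473, 0.474, -0.525]
force: [-2.0, -0.8, 10.2]
finger_gap: 0.206
```

Run:
```python
from h import *
tgt([.5,.1,.1],5.8)
c,im=snap("wrist","w11");cv2.imwrite("pics/w11c.png",cv2.resize(im[180:380,220:420],None,fx=3,fy=3))
c,im=snap("side","s11");cv2.imwrite("pics/s11c.png",cv2.resize(im[200:300,260:360],None,fx=5.5,fy=5.5))
c,im=snap("top","t11");cv2.imwrite("pics/t11c.png",cv2.resize(im[200:300,290:390],None,fx=5.5,fy=5.5))
```

```text
tcp [0.4925 0.0238 0.1341] shift [-2.503  1.134  0.51 ] 0.013 cur yaw 5.9 q [-0.18  0.51  1.85 -0.    0.78 -0.28] t 11.25 F [-2.  -0.8 10.2] gap 17.6
```

View pics/w11c.png

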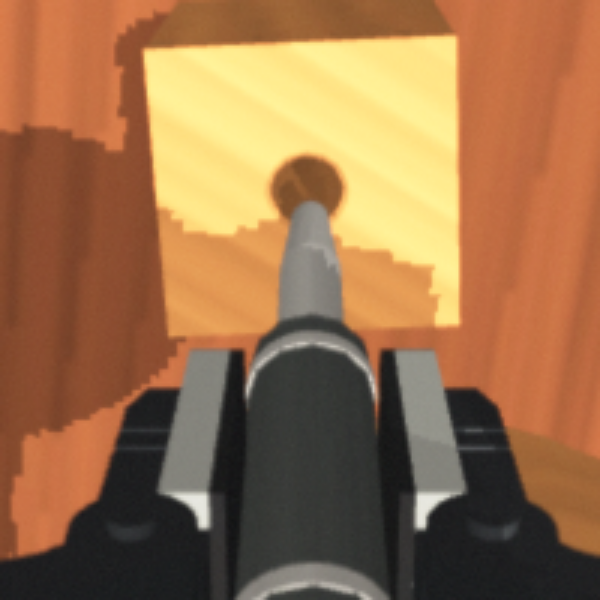

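View pics/s11c.png

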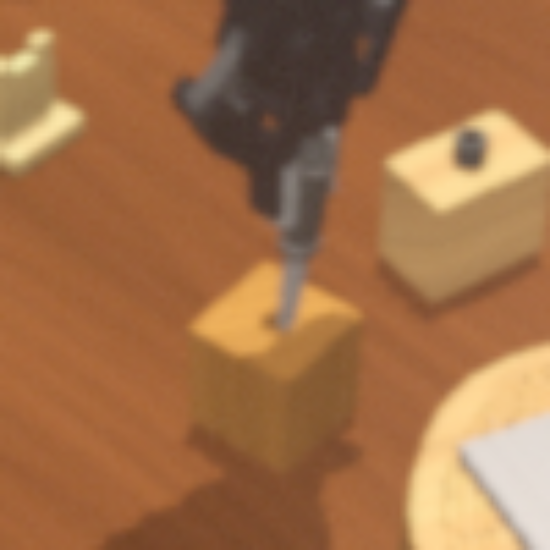

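Call:
apply_moves(
  motion=[
    [10,0,-0.1,0,0],
    [10,-0.07,-0.1,0,0],
    [10,-0.13,-0.1,-0.02,0],
    [10,-0.13,0.1,-0.02,0],
    [10,-0.13,0.3,-0.02,0],
    [10,-0.13,0.35,-0.02,0],
  ],
)

```text
t: 12.15
tcp_pos: [0.4906, 0.0271, 0.1221]
tool_rot: [0.525, -0.475, 0.474, -0.524]
force: [0.7, 1.2, -0.9]
finger_gap: 0.204
```

Run:
```python
from h import *
tgt([.5,.1,.1],5.8)
c,im=snap("wrist","w12");cv2.imwrite("pics/w12c.png",cv2.resize(im[180:440,220:420],None,fx=2.3,fy=2.3))
```

```text
tcp [0.4906 0.0271 0.1221] shift [-2.386  0.737  0.559] -0.002 cur yaw 5.8 q [-0.17  0.53  1.86  0.    0.75 -0.27] t 12.15 F [ 0.7  1.2 -0.9] gap 17.4
```

View pics/w12c.png

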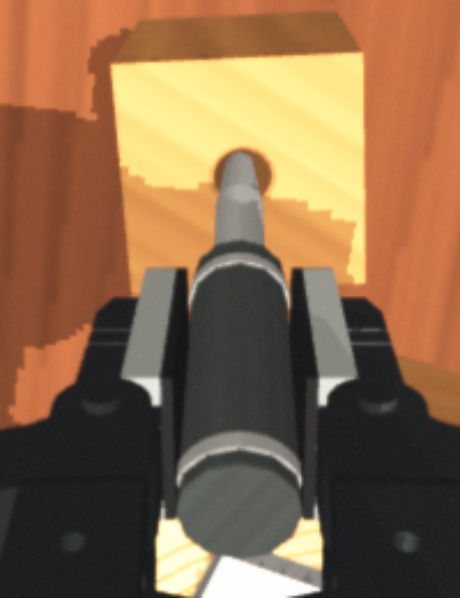

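Call:
apply_moves(
  motion=[
    [10,0,0.3,0,0],
    [10,-0.03,0.6,0,0],
    [10,-0.05,0.9,0,0],
    [10,-0.06,1.1,0,0],
    [10,-0.06,1.2,0,0],
    [10,-0.06,1.2,0,0],
  ],
)

```text
t: 12.95
tcp_pos: [0.4911, 0.0304, 0.0885]
tool_rot: [-0.524, 0.474, -0.474, 0.526]
force: [-1.7, 10.7, 19.8]
finger_gap: 0.204
```

Run:
```python
from h import *
tgt([.5,.1,.1],5.8)
c,im=snap("wrist","w13");cv2.imwrite("pics/w13c.png",cv2.resize(im[180:440,220:420],None,fx=2.3,fy=2.3))
```

```text
tcp [0.4911 0.0304 0.0885] shift [-2.279 -0.378  0.53 ] -0.003 cur yaw 5.8 q [-0.17  0.59  1.89  0.    0.66 -0.27] t 12.95 F [-1.7 10.7 19.8] gap 17.4
```

View pics/w13c.png

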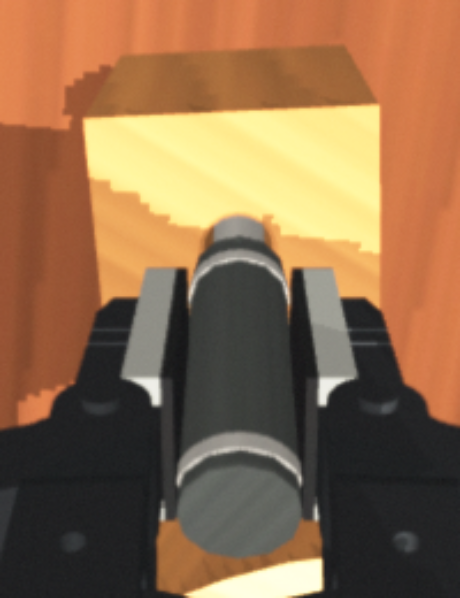

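Call:
apply_moves(
  motion=[
    [10,-0.03,-0.05,0,0],
    [24,-0.03,-0.05,0,0],
    [30,-0.03,-0.05,0,0],
    [40,-0.03,-0.05,0,0],
    [40,-0.03,-0.05,0,0],
  ],
)

```text
t: 13.62
tcp_pos: [0.4905, 0.0293, 0.088]
tool_rot: [0.525, -0.474, 0.474, -0.525]
force: [-0.8, -0.0, 0.6]
finger_gap: 0.466
```

Run:
```python
from h import *
tgt([.5,.1,.1],5.8)
c,im=snap("wrist","w14");cv2.imwrite("pics/w14c.png",cv2.resize(im[180:440,220:420],None,fx=2.3,fy=2.3))
```

```text
tcp [0.4905 0.0293 0.088 ] shift [-2.311 -0.401  0.553] -0.0 cur yaw 5.8 q [-0.17  0.59  1.89 -0.    0.67 -0.27] t 13.625 F [-0.8 -0.   0.6] gap 39.8
```

View pics/w14c.png

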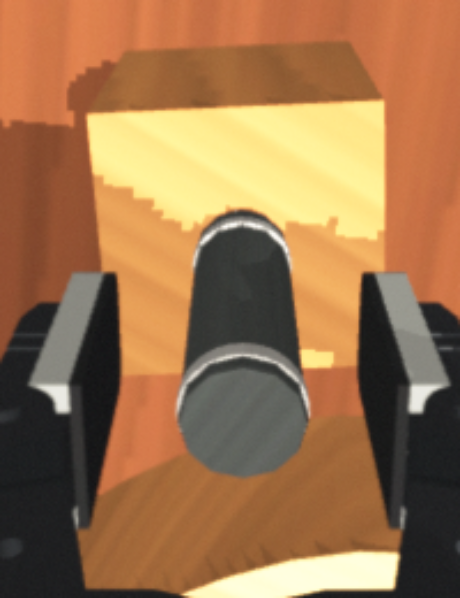

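Run:
```python
from h import *
c=dict(np.load("pics/w14.npz"));p=p2w(c,(325.7,360),.12);print(p)
tgt([p[0],p[1],.086],5.8)
```

```text
[0.49068608 0.03127947 0.12      ]
tcp [0.4905 0.0294 0.088 ] shift [-0.062  0.068  0.013] -0.0 cur yaw 5.8 q [-0.17  0.59  1.89 -0.    0.67 -0.27] t 13.675 F [-0.2  1.6  0. ] gap 39.5
```

Call:
apply_moves(
  motion=[
    [40,-0.06,0.06,0,0],
    [10,-0.06,0.06,0,0],
    [10,-0.06,0.06,0,0],
    [10,-0.06,0.06,0,0],
    [10,-0.06,0.06,0,0],
    [10,-0.06,-0.5,0,0],
    [10,-0.06,-1.5,0,0],
    [10,-0.06,-2.0,0,0],
    [10,-0.06,-2.0,0,0],
  ],
  squeeze=60,
)

```text
t: 14.8
tcp_pos: [0.491, 0.0313, 0.149]
tool_rot: [-0.524, 0.473, -0.475, 0.525]
force: [-0.1, -0.6, -1.6]
finger_gap: 0.193
```

Run:
```python
from h import *
s=manip.sense()
c,im=snap("wrist","w15")
r=R.from_quat(s["tool_rot"]).as_matrix()
for L in(.022,.026,.03):
    o=s["tcp_pos"]; P=[o+r[:,1]*(L-.06),o+r[:,1]*L,o+r[:,1]*(L+.052)];print(L,w2p(c,P).round(0).tolist())
tgt([.605,-.1326,.16],5.8)
```

```text
0.022 [[325.0, 377.0], [324.0, 294.0], [324.0, 255.0]]
0.026 [[325.0, 369.0], [324.0, 290.0], [324.0, 253.0]]
0.03 [[325.0, 362.0], [324.0, 287.0], [324.0, 251.0]]
tcp [0.4903 0.0314 0.1482] shift [ 5.825 -0.389  3.251] 0.001 cur yaw 5.8 q [-0.16  0.48  1.85 -0.    0.82 -0.27] t 14.85 F [-0.2  0.6 -1.5] gap 16.3
```

View pics/w15.png

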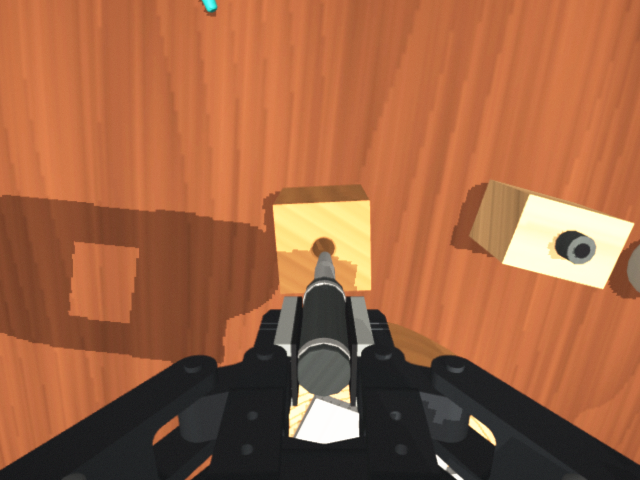

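Run:
```python
from h import *
tgt([.60,-.20,.18],5.8)
c=dict(np.load("pics/w15.npz"));print(p2w(c,(575,247),.074))
```

```text
tcp [0.4903 0.0314 0.1482] shift [ 8.044 -1.056  2.858] 0.001 cur yaw 5.8 q [-0.16  0.48  1.85 -0.    0.82 -0.27] t 14.85 F [-0.2  0.6 -1.5] gap 16.3
[0.63310577 0.05003528 0.074     ]
```

Call:
apply_moves(
  motion=[
    [10,1.5,-0.6,0.5,0],
    [10,3.2,-1.05,1.1,0],
    [10,4.9,-1.05,1.7,0],
    [10,6.5,-1.05,2.3,0],
    [10,7.8,-1.05,2.8,0],
    [10,8.04,-1.05,2.86,0],
    [10,8.04,-1.05,2.86,0],
    [10,8.04,-1.05,2.86,0],
  ],
)

```text
t: 15.85
tcp_pos: [0.5989, -0.1982, 0.1788]
tool_rot: [0.525, -0.475, 0.473, -0.525]
force: [0.2, 0.7, -0.9]
finger_gap: 0.193
```

Run:
```python
from h import *
tgt([.605,-.1326,.16],5.8)
c,im=snap("wrist","w16");cv2.imwrite("pics/w16c.png",cv2.resize(im[60:300,200:440],None,fx=2.5,fy=2.5,interpolation=cv2.INTER_CUBIC))
```

```text
tcp [ 0.5989 -0.1982  0.1788] shift [-2.153  0.631  0.426] 0.006 cur yaw 5.9 q [-0.5   0.6   1.47  0.    1.08 -0.6 ] t 15.85 F [ 0.2  0.7 -0.9] gap 16.5
```

View pics/w16.png

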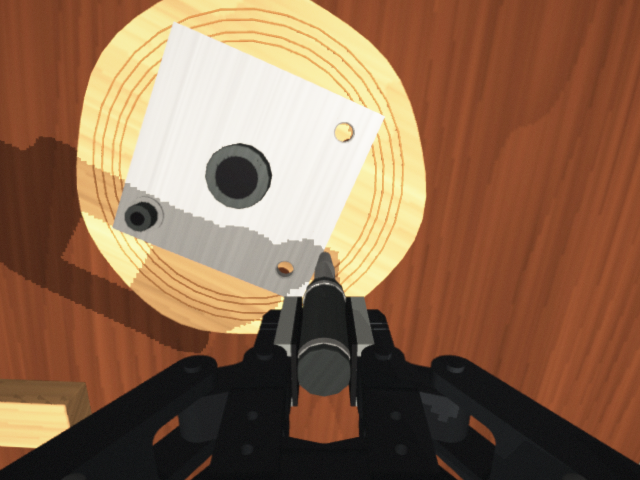

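View pics/w16c.png

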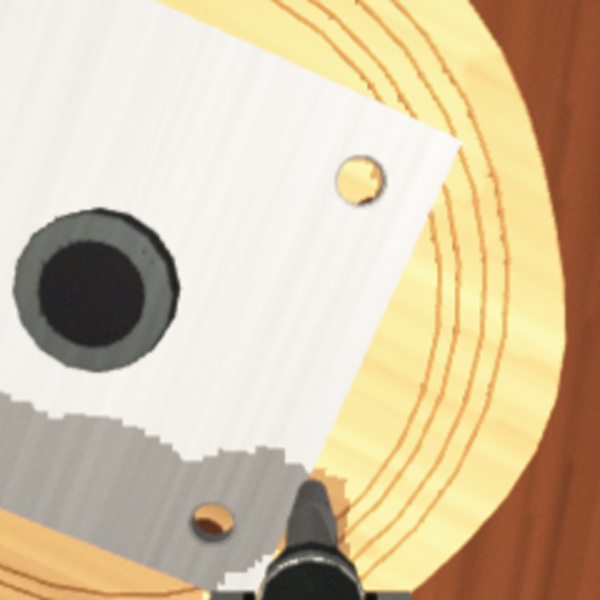

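Run:
```python
from h import *
im=cv2.imread("pics/w16.png")
a=cv2.resize(im[112:152,324:364],None,fx=10,fy=10,interpolation=cv2.INTER_CUBIC)
b=cv2.resize(im[248:288,265:305],None,fx=10,fy=10,interpolation=cv2.INTER_CUBIC)
cv2.imwrite("pics/w16h.png",np.hstack([a,b]))
c=dict(np.load("pics/w16.npz"))
pv=p2w(c,(142,216),.0715);ph=p2w(c,(344,132),.058);bh=p2w(c,(285,268.5),.058)
print(pv,ph,bh,[np.linalg.norm((x-y)[:2]) for x,y in((pv,ph),(pv,bh),(ph,bh))])
P=pv.copy();P[2]=.05
for off in(0,-4,-7,-9,-11,-14,-17):
    th=off/141.4
    out=[]
    for h in(ph,bh):
        v=(h-pv)[:2];v=np.array([v[0]*np.cos(th)-v[1]*np.sin(th),v[0]*np.sin(th)+v[1]*np.cos(th)])
        out+=w2p(c,[[*(pv[:2]+v),.05]]).round(1).tolist()
    print(off,out)
```

```text
[ 0.48219215 -0.1949013   0.0715    ] [ 0.60440168 -0.13160771  0.058     ] [ 0.57444057 -0.22611149  0.058     ] [np.float64(0.13762720836223585), np.float64(0.09738504206302671), np.float64(0.0991394657465001)]
0 [[343.4, 131.6], [286.1, 264.5]]
-4 [[345.5, 137.4], [284.5, 267.8]]
-7 [[346.9, 141.8], [283.3, 270.2]]
-9 [[347.8, 144.7], [282.4, 271.8]]
-11 [[348.7, 147.6], [281.5, 273.4]]
-14 [[349.9, 151.9], [280.2, 275.8]]
-17 [[351.0, 156.3], [278.8, 278.1]]
```

View pics/w16h.png

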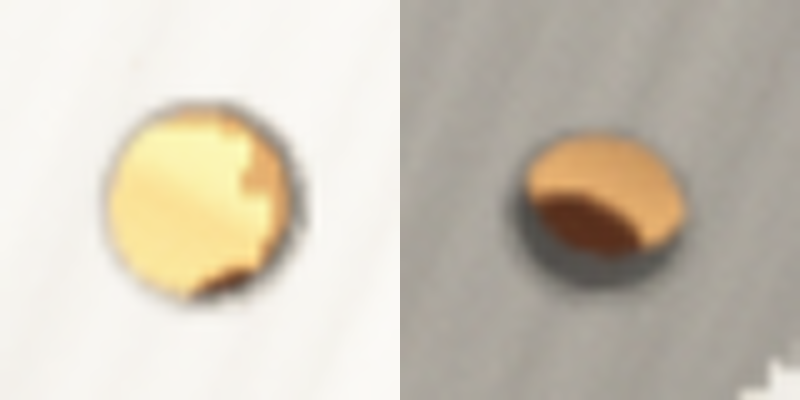

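Run:
```python
from h import *
tgt([.6047,-.1323,.142],5.8)
```

```text
tcp [ 0.5992 -0.1982  0.1792] shift [-2.163  1.242  0.409] 0.008 cur yaw 5.9 q [-0.5   0.6   1.46  0.    1.08 -0.6 ] t 15.9 F [ 0.5  0.4 -1.4] gap 16.2
```

Call:
apply_moves(
  motion=[
    [10,-1.1,0,0.2,0],
    [10,-2.0,0,0.4,0],
    [10,-2.16,0.6,0.41,0],
    [10,-2.16,1.24,0.41,0],
    [10,-2.16,1.24,0.41,0],
    [10,-2.16,1.24,0.41,0],
  ],
)

```text
t: 16.65
tcp_pos: [0.6061, -0.1338, 0.1432]
tool_rot: [-0.525, 0.474, -0.474, 0.525]
force: [-0.1, 0.2, -1.0]
finger_gap: 0.193
```

Run:
```python
from h import *
tgt([.6047,-.1323,.142],5.8)
c,im=snap("wrist","w17");cv2.imwrite("pics/w17c.png",cv2.resize(im[200:400,220:420],None,fx=3,fy=3,interpolation=cv2.INTER_CUBIC))
c,im=snap("side","s17");cv2.imwrite("pics/s17c.png",cv2.resize(im[210:350,310:450],None,fx=4,fy=4,interpolation=cv2.INTER_CUBIC))
c,im=snap("top","t17");cv2.imwrite("pics/t17c.png",cv2.resize(im[180:290,360:470],None,fx=5,fy=5,interpolation=cv2.INTER_CUBIC))
```

```text
tcp [ 0.6061 -0.1338  0.1432] shift [-0.054  0.04  -0.04 ] 0.005 cur yaw 5.8 q [-0.4   0.63  1.52  0.    0.99 -0.5 ] t 16.65 F [-0.1  0.2 -1. ] gap 16.5
```

View pics/w17c.png

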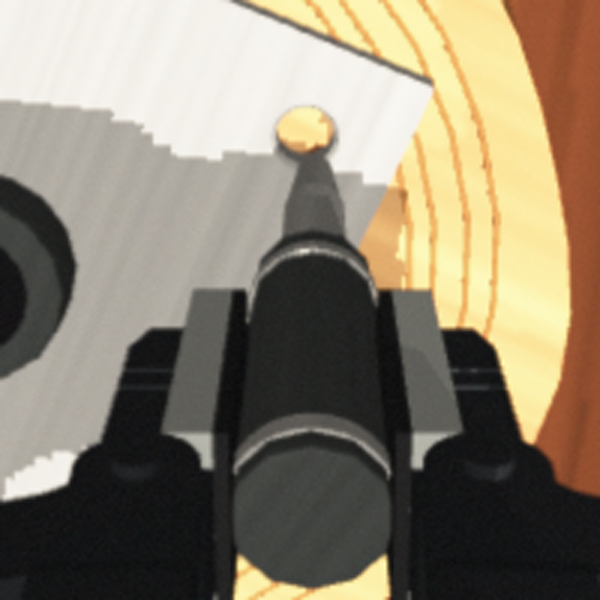

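View pics/s17c.png

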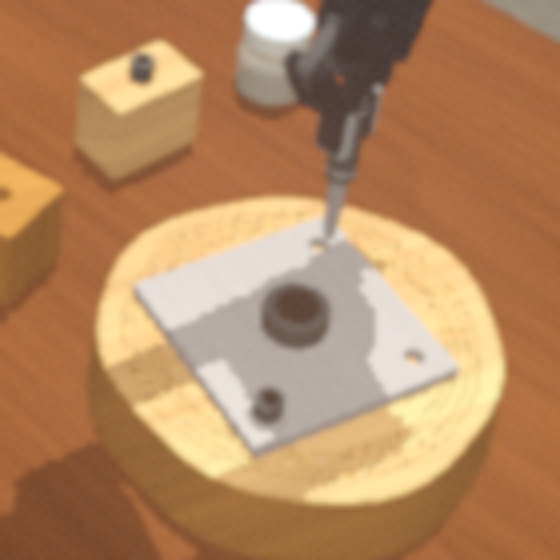

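Run:
```python
from h import *
c=dict(np.load("pics/w17.npz"));h=p2w(c,(322,243.3),.058);t=p2w(c,(325.3,252.5),.0652);s=manip.sense()
print(h,t,h-t, t-s["tcp_pos"])
r=R.from_quat(s["tool_rot"]).as_matrix();print((r.T@(h-t))/.03)
print("CW tangent in tool",r.T@np.array([.451,-.892,0]))
```

```text
[ 0.60452747 -0.13030799  0.058     ] [ 0.6067419  -0.13334937  0.0652    ] [-0.00221443  0.00304138 -0.0072    ] [ 0.00037592  0.00100316 -0.07835314]
[-0.10854462  0.23979562 -0.06358008]
CW tangent in tool [0.93306211 0.00144319 0.35841041]
```

Call:
apply_moves(
  motion=[
    [10,-0.1,0,-0.06,0],
    [10,-0.1,0.15,-0.06,0],
    [10,-0.1,0.3,-0.06,0],
    [10,-0.1,0.38,-0.06,0],
    [10,-0.1,0.42,-0.06,0],
    [10,-0.1,0.42,-0.06,0],
  ],
)

```text
t: 17.55
tcp_pos: [0.6037, -0.1314, 0.1297]
tool_rot: [0.525, -0.474, 0.474, -0.525]
force: [-0.1, -0.1, -2.5]
finger_gap: 0.192
```

Run:
```python
from h import *
tgt([.6047,-.1323,.142],5.8)
c,im=snap("wrist","w18");cv2.imwrite("pics/w18c.png",cv2.resize(im[200:400,220:420],None,fx=3,fy=3,interpolation=cv2.INTER_CUBIC))
```

```text
tcp [ 0.6037 -0.1314  0.1297] shift [ 0.035 -0.409  0.031] 0.001 cur yaw 5.8 q [-0.39  0.64  1.54 -0.    0.96 -0.5 ] t 17.55 F [-0.1 -0.1 -2.5] gap 16.4
```

View pics/w18c.png

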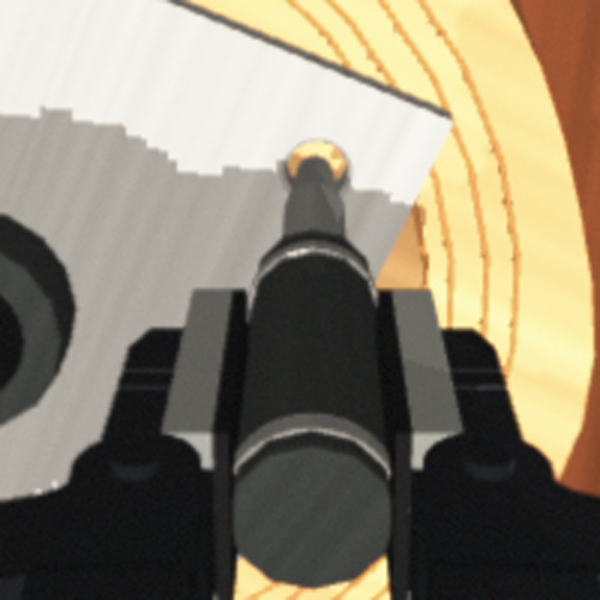

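Call:
apply_moves(
  motion=[
    [10,0.05,0,0.018,0],
    [10,0.1,0,0.035,0],
    [10,0.15,0,0.053,0],
    [10,0.2,0,0.07,0],
    [10,0.2,0,0.07,0],
  ],
)

```text
t: 18.23
tcp_pos: [0.6064, -0.1372, 0.1298]
tool_rot: [0.525, -0.474, 0.474, -0.525]
force: [-0.8, 1.0, -0.7]
finger_gap: 0.19
```

Run:
```python
from h import *
tgt([.6047,-.1323,.142],5.8)
c,im=snap("wrist","w19");cv2.imwrite("pics/w19c.png",cv2.resize(im[200:400,220:420],None,fx=3,fy=3,interpolation=cv2.INTER_CUBIC))
```

```text
tcp [ 0.6064 -0.1372  0.1298] shift [-0.17  -0.405 -0.041] 0.0 cur yaw 5.8 q [-0.4   0.65  1.53 -0.    0.97 -0.5 ] t 18.225 F [-0.8  1.  -0.7] gap 16.2
```

View pics/w19c.png

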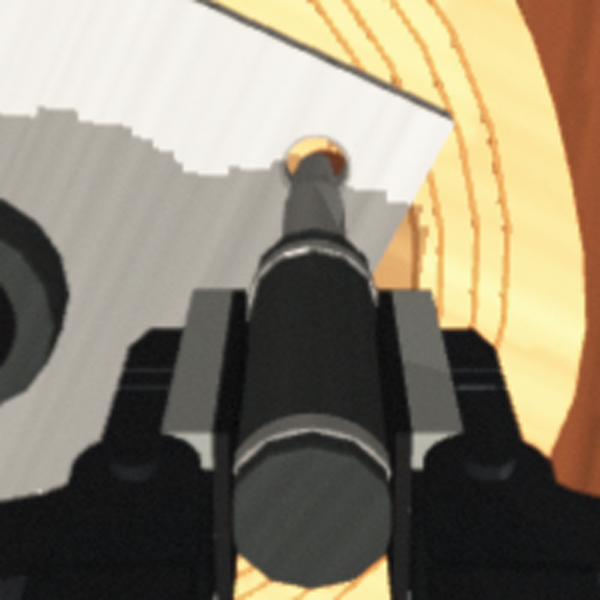

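Call:
apply_moves(
  motion=[
    [10,0.05,0,0.017,0],
    [10,0.1,0,0.034,0],
    [10,0.16,0,0.052,0],
    [10,0.16,0,0.052,0],
    [10,0.16,0.1,0.052,0],
    [10,0.16,0.1,0.052,0],
  ],
)

```text
t: 19.02
tcp_pos: [0.6088, -0.1418, 0.1268]
tool_rot: [-0.525, 0.474, -0.474, 0.525]
force: [0.6, 2.2, -2.0]
finger_gap: 0.191
```

Run:
```python
from h import *
tgt([.6047,-.1323,.142],5.8)
c,im=snap("wrist","w20");cv2.imwrite("pics/w20c.png",cv2.resize(im[200:400,220:420],None,fx=3,fy=3,interpolation=cv2.INTER_CUBIC))
```

```text
tcp [ 0.6088 -0.1418  0.1268] shift [-0.329 -0.507 -0.104] 0.0 cur yaw 5.8 q [-0.41  0.65  1.52  0.    0.96 -0.51] t 19.025 F [ 0.6  2.2 -2. ] gap 16.3
```

View pics/w20c.png

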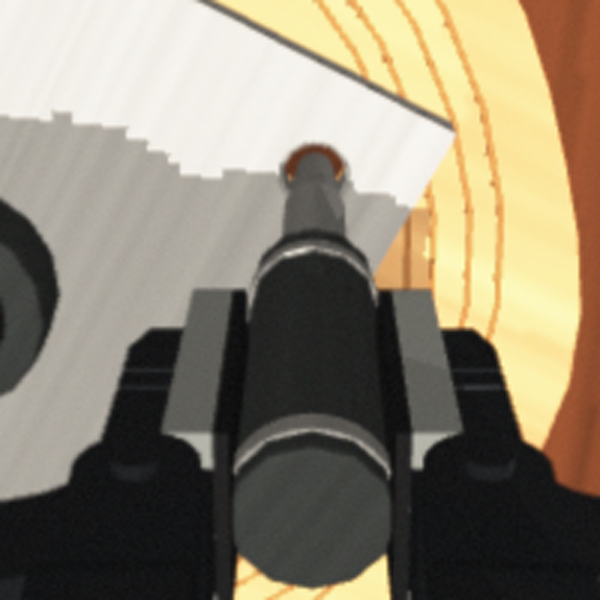

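Call:
apply_moves(
  motion=[
    [10,0,0.1,0,0],
    [10,0,0.2,0,0],
    [10,0,0.3,0,0],
    [10,0,0.3,0,0],
  ],
)

```text
t: 19.58
tcp_pos: [0.6085, -0.1414, 0.1175]
tool_rot: [-0.524, 0.474, -0.474, 0.525]
force: [1.1, 2.7, -1.4]
finger_gap: 0.19
```

Run:
```python
from h import *
tgt([.6047,-.1323,.142],5.8)
```

```text
tcp [ 0.6085 -0.1414  0.1175] shift [-0.315 -0.816 -0.096] 0.0 cur yaw 5.8 q [-0.41  0.67  1.53  0.    0.95 -0.51] t 19.575 F [ 1.1  2.7 -1.4] gap 16.3
```

Call:
apply_moves(
  motion=[
    [10,0,0.1,0,0],
    [10,0,0.2,0,0],
    [10,0,0.3,0,0],
    [10,0,0.3,0,0],
  ],
)

```text
t: 20.08
tcp_pos: [0.6085, -0.1412, 0.1085]
tool_rot: [-0.524, 0.474, -0.474, 0.525]
force: [2.0, 5.9, -0.8]
finger_gap: 0.193
```

Run:
```python
from h import *
tgt([.6047,-.1323,.142],5.8)
c,im=snap("wrist","w21");cv2.imwrite("pics/w21c.png",cv2.resize(im[200:400,220:420],None,fx=3,fy=3,interpolation=cv2.INTER_CUBIC))
```

```text
tcp [ 0.6085 -0.1412  0.1085] shift [-0.308 -1.116 -0.095] -0.0 cur yaw 5.8 q [-0.41  0.68  1.53  0.    0.93 -0.51] t 20.075 F [ 2.   5.9 -0.8] gap 16.4
```

View pics/w21c.png

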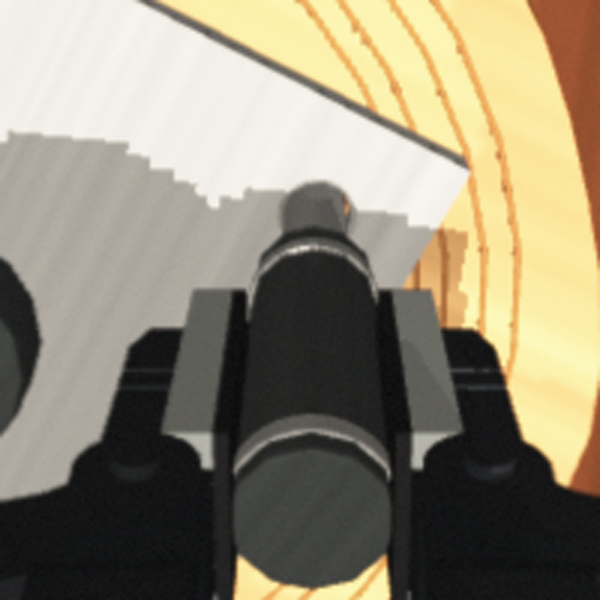

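Call:
apply_moves(
  motion=[
    [10,-0.03,0.05,0.01,0],
    [10,-0.03,0.15,0.01,0],
    [10,-0.03,0.25,0.01,0],
    [10,-0.03,0.25,0.01,0],
  ],
)

```text
t: 20.62
tcp_pos: [0.6085, -0.1406, 0.1007]
tool_rot: [-0.525, 0.474, -0.474, 0.525]
force: [0.8, 5.9, -1.6]
finger_gap: 0.192
```

Run:
```python
from h import *
tgt([.6047,-.1323,.142],5.8)
```

```text
tcp [ 0.6085 -0.1406  0.1007] shift [-0.288 -1.375 -0.098] -0.0 cur yaw 5.8 q [-0.41  0.69  1.54  0.    0.91 -0.51] t 20.625 F [ 0.8  5.9 -1.6] gap 16.4
```

Call:
apply_moves(
  motion=[
    [10,-0.03,0.1,0,0],
    [10,-0.03,0.2,0,0],
    [10,-0.03,0.3,0,0],
    [10,-0.03,0.4,0,0],
    [10,-0.03,0.4,0,0],
  ],
)

```text
t: 21.25
tcp_pos: [0.6085, -0.14, 0.0889]
tool_rot: [0.525, -0.474, 0.474, -0.525]
force: [0.1, 2.9, -3.8]
finger_gap: 0.191
```

Run:
```python
from h import *
tgt([.6047,-.1323,.142],5.8)
```

```text
tcp [ 0.6085 -0.14    0.0889] shift [-0.269 -1.771 -0.1  ] 0.001 cur yaw 5.8 q [-0.4   0.71  1.54 -0.    0.89 -0.51] t 21.25 F [ 0.1  2.9 -3.8] gap 16.3
```

Smooth. Last few mm, until the shoulder pushes back.

Call:
apply_moves(
  motion=[
    [10,0,0.06,0,0],
    [10,0,0.12,0,0],
    [10,0,0.18,0,0],
    [10,0,0.2,0,0],
    [10,0,0.2,0,0],
  ],
)

```text
t: 21.88
tcp_pos: [0.6086, -0.14, 0.0844]
tool_rot: [0.525, -0.474, 0.474, -0.525]
force: [-1.3, 3.0, 5.6]
finger_gap: 0.192
```

Run:
```python
from h import *
tgt([.6047,-.1323,.142],5.8)
c,im=snap("wrist","w22");cv2.imwrite("pics/w22c.png",cv2.resize(im[200:400,220:420],None,fx=3,fy=3,interpolation=cv2.INTER_CUBIC))
```

```text
tcp [ 0.6086 -0.14    0.0844] shift [-0.266 -1.92  -0.104] 0.002 cur yaw 5.8 q [-0.4   0.71  1.55 -0.    0.88 -0.51] t 21.875 F [-1.3  3.   5.6] gap 16.4
```

View pics/w22c.png

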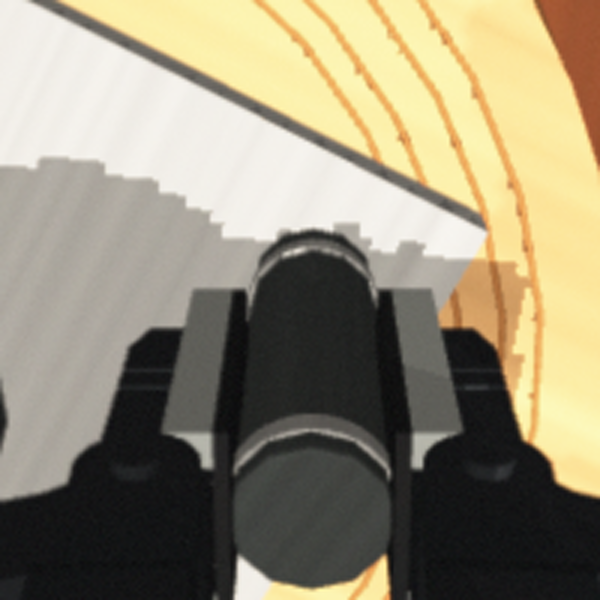

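Call:
apply_moves(
  motion=[
    [10,0,0.05,0,0],
    [10,0,0.08,0,0],
    [10,0,0.0,0,0],
    [30,0,0,0,0],
    [45,0,0,0,0],
    [45,0,0,0,0],
    [45,0,-0.8,0,0],
    [45,0,-2.0,0,0],
    [45,0,-2.8,0,0],
    [45,0,-2.8,0,0],
  ],
)

```text
t: 23.18
tcp_pos: [0.6101, -0.1408, 0.1693]
tool_rot: [-0.524, 0.472, -0.476, 0.525]
force: [-0.4, -0.3, 0.2]
finger_gap: 0.526
```

Run:
```python
from h import *
tgt([.635,.049,.16],5.8)
c,im=snap("wrist","w23")
```

```text
tcp [ 0.6101 -0.1408  0.1693] shift [-6.209  0.3    1.467] 0.001 cur yaw 5.8 q [-0.4   0.6   1.49 -0.    1.05 -0.51] t 23.175 F [-0.4 -0.3  0.2] gap 44.9
```

View pics/w23.png

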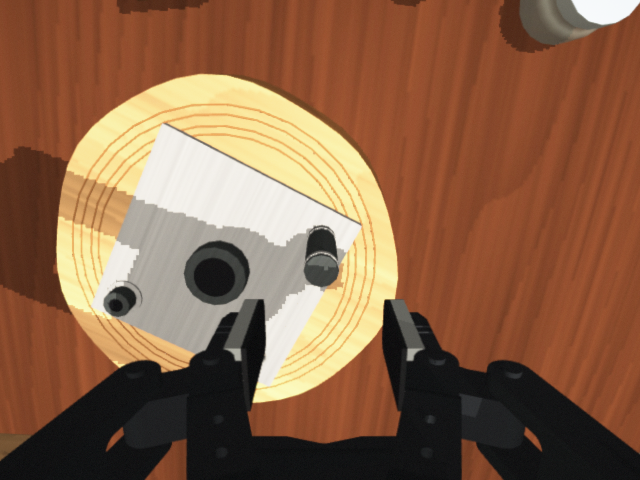

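Call:
apply_moves(
  motion=[
    [45,-1.6,-0.2,0.4,0],
    [45,-3.2,-0.2,0.8,0],
    [45,-4.6,0,1.15,0],
    [45,-5.0,0,1.4,0],
    [45,-5.2,0,1.45,0],
    [45,-5.2,0,1.45,0],
    [45,-5.2,0,1.45,0],
  ],
)

```text
t: 24.1
tcp_pos: [0.636, 0.0183, 0.1673]
tool_rot: [0.524, -0.474, 0.474, -0.524]
force: [-0.0, -0.2, 0.4]
finger_gap: 0.528
```

Run:
```python
from h import *
tgt([.635,.049,.16],5.8)
c,im=snap("wrist","w24")
```

```text
tcp [0.636  0.0183 0.1673] shift [-1.021  0.244  0.069] -0.008 cur yaw 5.7 q [-0.15  0.62  1.46 -0.    1.06 -0.25] t 24.1 F [-0.  -0.2  0.4] gap 45.1
```

View pics/w24.png

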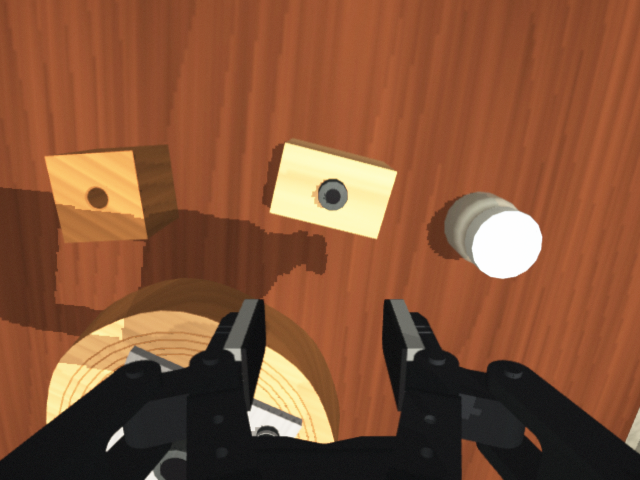

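Run:
```python
from h import *
c=dict(np.load("pics/w24.npz"));p=p2w(c,(333,194.5),.074);print(p,p2w(c,(505,245),.06))
tgt([p[0],p[1],.09],5.8);tgt([p[0],p[1],.063],5.8)
```

```text
[0.6380603 0.0496061 0.074    ] [0.75292272 0.02548385 0.06      ]
tcp [0.636  0.0184 0.1674] shift [-1.03   2.581  0.172] -0.009 cur yaw 5.7 q [-0.15  0.62  1.46 -0.    1.06 -0.25] t 24.15 F [-0.2  0.2 -0.1] gap 45.4
tcp [0.636  0.0184 0.1674] shift [-1.03   3.481  0.172] -0.009 cur yaw 5.7 q [-0.15  0.62  1.46 -0.    1.06 -0.25] t 24.15 F [-0.2  0.2 -0.1] gap 45.4
```

Call:
apply_moves(
  motion=[
    [45,-0.9,0.5,0.15,0],
    [45,-1.03,1.8,0.17,0],
    [45,-1.03,2.6,0.17,0],
    [45,-1.03,2.6,0.17,0],
    [45,-1.03,2.6,0.17,0],
  ],
)

```text
t: 24.78
tcp_pos: [0.6389, 0.0502, 0.0904]
tool_rot: [-0.524, 0.474, -0.475, 0.525]
force: [0.3, 0.5, -0.1]
finger_gap: 0.523
```

Run:
```python
from h import *
c,im=snap("wrist","w25")
tgt([.638,.0496,.063],5.8)
```

```text
tcp [0.6391 0.0503 0.0908] shift [ 0.019  0.928 -0.043] -0.003 cur yaw 5.8 q [-0.1   0.72  1.5  -0.    0.92 -0.2 ] t 24.825 F [0.1 0.2 0.6] gap 44.9
```

View pics/w25.png

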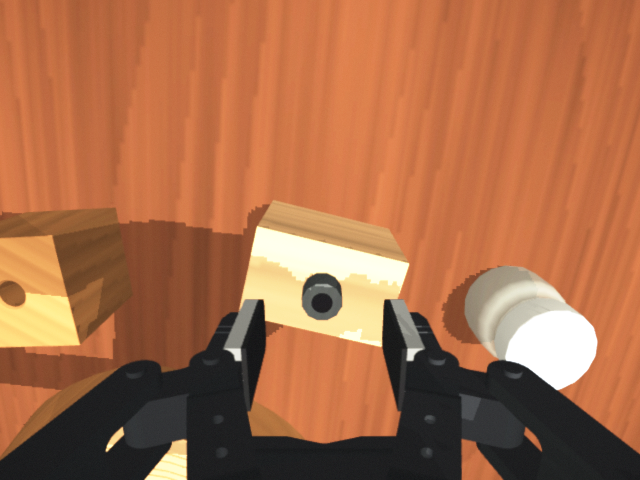

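Run:
```python
from h import *
c=dict(np.load("pics/w25.npz"));p=p2w(c,(322,298),.074);print(p);tgt([p[0],p[1],.063],5.8)
```

```text
[0.63785993 0.05076876 0.074     ]
tcp [0.6391 0.0503 0.0908] shift [-0.02   0.928 -0.043] -0.003 cur yaw 5.8 q [-0.1   0.72  1.5  -0.    0.92 -0.2 ] t 24.825 F [0.1 0.2 0.6] gap 44.9
```

Call:
apply_moves(
  motion=[
    [45,-0.02,0.5,-0.04,0],
    [45,-0.02,0.85,-0.04,0],
    [45,-0.02,0.91,-0.04,0],
    [10,-0.02,0.91,-0.04,0],
    [10,-0.02,0.91,-0.04,0],
    [10,-0.02,0.91,-0.04,0],
    [10,-0.02,0.91,-0.04,0],
    [10,-0.02,0.91,-0.04,0],
  ],
  squeeze=50,
)

```text
t: 25.82
tcp_pos: [0.637, 0.0514, 0.0624]
tool_rot: [-0.525, 0.474, -0.474, 0.525]
force: [0.7, 1.1, 0.4]
finger_gap: 0.182
```

Run:
```python
from h import *
tgt([.638,.0496,.063],5.8)
```

```text
tcp [0.637  0.0514 0.0624] shift [ 0.064 -0.021  0.027] 0.0 cur yaw 5.8 q [-0.09  0.76  1.52  0.    0.86 -0.2 ] t 25.825 F [0.7 1.1 0.4] gap 15.6
```

Call:
apply_moves(
  motion=[
    [10,0,-0.3,0,0],
    [10,0,-1.0,0,0],
    [10,0,-2.0,0,0],
    [10,0,-2.8,0,0],
    [10,0,-3.0,0,0],
    [10,0,-3.0,0,0],
  ],
)

```text
t: 26.58
tcp_pos: [0.6366, 0.0514, 0.1523]
tool_rot: [-0.525, 0.474, -0.474, 0.525]
force: [-0.9, -0.8, -2.1]
finger_gap: 0.178
```

Run:
```python
from h import *
tgt([.57,-.225,.16],5.8)
c,im=snap("wrist","w26");cv2.imwrite("pics/w26c.png",cv2.resize(im[200:440,220:420],None,fx=2.5,fy=2.5))
c,im=snap("side","s26");cv2.imwrite("pics/s26c.png",cv2.resize(im[130:350,290:450],None,fx=2.7,fy=2.7))
c,im=snap("top","t26");cv2.imwrite("pics/t26c.png",cv2.resize(im[185:295,360:470],None,fx=5,fy=5,interpolation=cv2.INTER_CUBIC))
```

```text
tcp [0.6366 0.0514 0.1523] shift [ 8.943 -0.258 -3.14 ] 0.001 cur yaw 5.8 q [-0.09  0.64  1.47 -0.    1.04 -0.2 ] t 26.575 F [-0.9 -0.8 -2.1] gap 15.2
```

View pics/w26c.png

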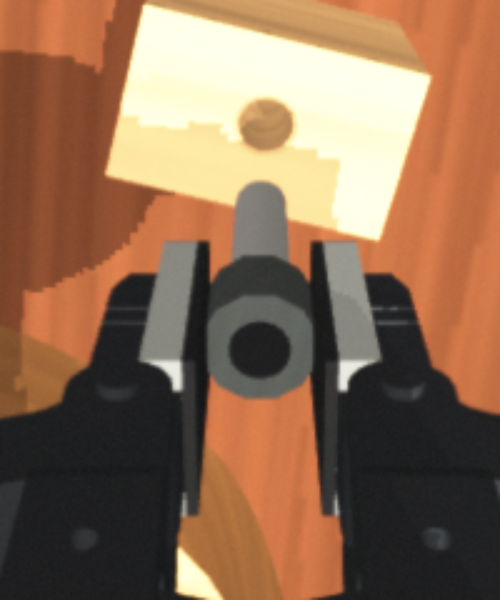

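View pics/s26c.png

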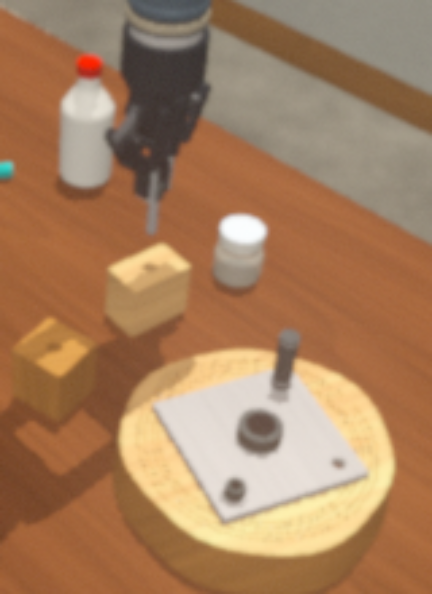

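View pics/t26c.png

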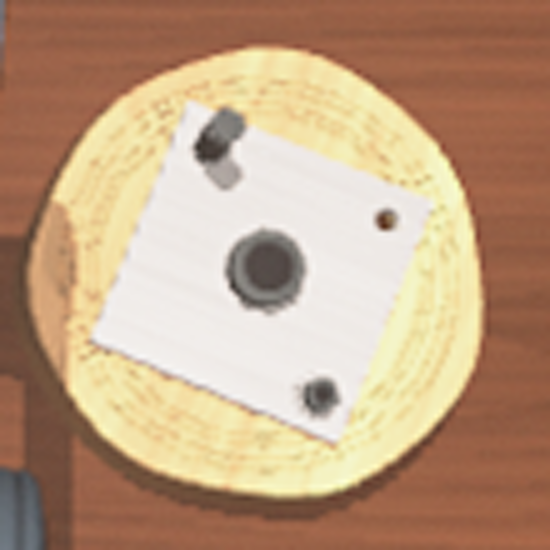

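Run:
```python
from h import *
c=dict(np.load("pics/w26.npz"));s=manip.sense();o=s["tcp_pos"]
q=w2p(c,[o+[0,0,.0116],o-[0,0,.0024],o-[0,0,.0474]]);print("bolt exp",((q-[220,200])*2.5).round(0))
t=dict(np.load("pics/t26.npz"));sd=dict(np.load("pics/s26.npz"))
f=lambda x,y:((x+.5)/5-.5+360,(y+.5)/5-.5+185)
b=p2w(t,f(386,218),.058);pv=p2w(t,f(319,395),.070);print("bolthole top",b,"pv",pv,np.linalg.norm((b-pv)[:2]))
ph=np.array([.6086,-.14,.058])
q=w2p(t,[ph,ph+[0,0,.06]]);print("pin in top crop",(q-[360,185])*5)
q=w2p(sd,[ph,ph+[0,0,.06]]);print("pin in side crop",(q-[290,130])*2.7)
w=dict(np.load("pics/w23.npz"));q=w2p(w,[ph,ph+[0,0,.06]]);print("w23",q)
v=(b-pv)[:2];print(np.degrees(np.arctan2(v[1],v[0])))
```

```text
bolt exp [[256. 326.]
 [256. 282.]
 [257. 179.]]
bolthole top [ 0.57228256 -0.23487539  0.058     ] pv [ 0.47786811 -0.19576993  0.07      ] 0.10219259237085923
pin in top crop [[202.03135814 145.21350284]
 [222.16268824 121.81552322]]
pin in side crop [[278.42038414 379.56943088]
 [287.83139626 331.23726539]]
w23 [[321.27761877 235.02376004]
 [321.10506173 268.11545963]]
-22.49881548494034
```

Run:
```python
from h import *
tgt([.572,-.272,.205],5.8);tgt([.572,-.272,.14],5.8)
```

```text
tcp [0.6358 0.0515 0.1508] shift [10.511 -1.803 -3.212] 0.001 cur yaw 5.8 q [-0.09  0.64  1.47 -0.    1.04 -0.2 ] t 26.725 F [-0.4  0.9  0.1] gap 15.1
tcp [0.6358 0.0515 0.1508] shift [10.512  0.364 -3.206] 0.001 cur yaw 5.8 q [-0.09  0.64  1.47 -0.    1.04 -0.2 ] t 26.725 F [-0.4  0.9  0.1] gap 15.1
```

Call:
apply_moves(
  motion=[
    [10,0.5,-1.2,-0.1,0],
    [10,2.0,-1.8,-0.6,0],
    [10,3.6,-1.8,-1.1,0],
    [10,5.2,-1.8,-1.6,0],
    [10,6.8,-1.8,-2.1,0],
    [10,8.4,-1.8,-2.6,0],
    [10,9.8,-1.6,-3.0,0],
    [10,10.5,-0.6,-3.2,0],
    [10,10.5,0.36,-3.2,0],
    [10,10.5,0.36,-3.2,0],
    [10,10.5,0.36,-3.2,0],
  ],
)

```text
t: 28.1
tcp_pos: [0.5735, -0.2715, 0.1415]
tool_rot: [-0.525, 0.474, -0.474, 0.525]
force: [0.2, 0.6, 0.2]
finger_gap: 0.183
```

Run:
```python
from h import *
tgt([.572,-.234,.12],5.8)
c,im=snap("wrist","w27");cv2.imwrite("pics/w27c.png",cv2.resize(im[100:400,200:440],None,fx=2,fy=2,interpolation=cv2.INTER_CUBIC))
```

```text
tcp [ 0.5735 -0.2715  0.1415] shift [-1.249  0.717  0.078] 0.004 cur yaw 5.8 q [-0.62  0.65  1.49  0.    1.01 -0.72] t 28.1 F [0.2 0.6 0.2] gap 15.6
```

View pics/w27c.png

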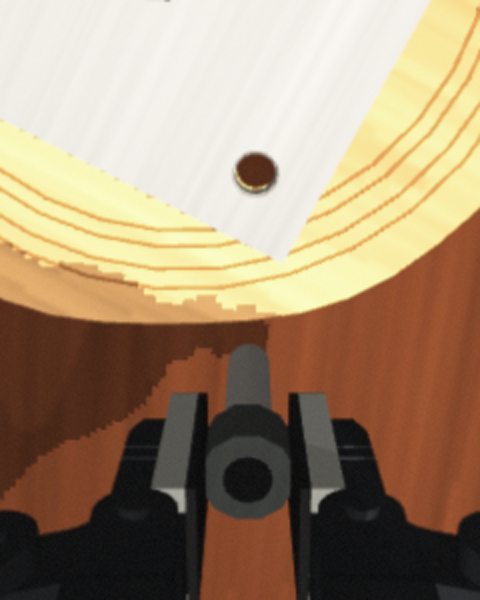

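Run:
```python
from h import *
c=dict(np.load("pics/w27.npz"));h=p2w(c,(328,186.5),.058);s=manip.sense()
t=p2w(c,(324.3,275.8),s["tcp_pos"][2]-.0474);hd=p2w(c,(323.7,339),s["tcp_pos"][2]+.0116)
print(h,t,hd,t-s["tcp_pos"],hd-s["tcp_pos"])
r=R.from_quat(s["tool_rot"]).as_matrix();print(r.T@(h-t)/.03)
```

```text
[ 0.57187319 -0.23428891  0.058     ] [ 0.57365872 -0.27288298  0.09480027] [ 0.57344878 -0.2738197   0.15380027] [-0.00024849 -0.00119471 -0.0474    ] [-0.00045843 -0.00213143  0.0116    ]
[-1.28718762  1.22534941  0.07032153]
```

Call:
apply_moves(
  motion=[
    [10,-0.6,0.2,0.03,0],
    [10,-1.2,0.5,0.06,0],
    [10,-1.29,0.9,0.07,0],
    [10,-1.29,1.05,0.07,0],
    [10,-1.29,1.05,0.07,0],
    [10,-1.29,1.05,0.07,0],
  ],
)

```text
t: 28.9
tcp_pos: [0.5716, -0.2336, 0.1099]
tool_rot: [-0.525, 0.474, -0.474, 0.525]
force: [-0.4, -0.2, -0.1]
finger_gap: 0.179
```

Run:
```python
from h import *
tgt([.572,-.234,.12],5.8)
c,im=snap("wrist","w28");cv2.imwrite("pics/w28c.png",cv2.resize(im[180:380,220:420],None,fx=3,fy=3,interpolation=cv2.INTER_CUBIC))
```

```text
tcp [ 0.5716 -0.2336  0.1099] shift [ 0.014 -0.335  0.013] -0.002 cur yaw 5.8 q [-0.57  0.67  1.55 -0.    0.92 -0.67] t 28.9 F [-0.4 -0.2 -0.1] gap 15.3
```

View pics/w28c.png

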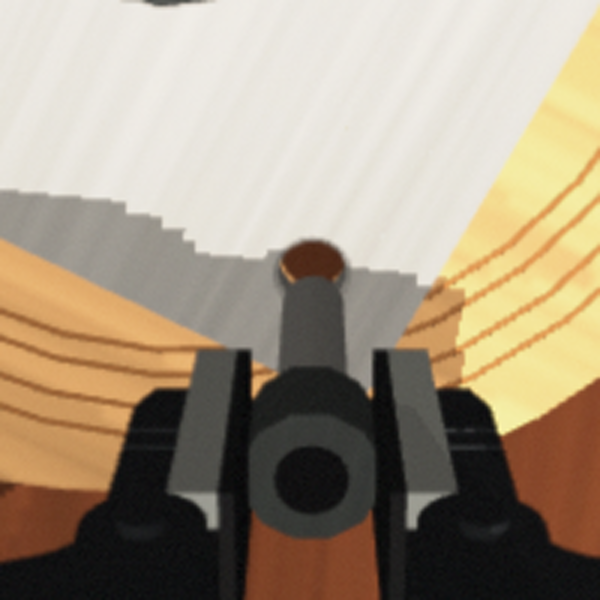

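Run:
```python
from h import *
c=dict(np.load("pics/w28.npz"));s=manip.sense();r=R.from_quat(s["tool_rot"]).as_matrix()
h=p2w(c,(220+312/3,180+265/3),.058)
zt=s["tcp_pos"][2]-.0474
# far edge of tip disc (taper r 3.2) and of the 5mm shank 4 mm above
e=p2w(c,(220+314/3,180+276/3),zt);print(h,e,r.T@(h-e)*1000,"far edge tip->hole; add 3.2mm x")
for dx in(0,.001,.002,.003):
  o=s["tcp_pos"]+r[:,0]*dx
  pts=[o-[0,0,.0474]-r[:,0]*.0032,o-[0,0,.0434]-r[:,0]*.005]
  print(dx,((w2p(c,pts)-[220,180])*3).round(0).tolist())
```

```text
[ 0.5714437  -0.23302198  0.058     ] [ 0.57178595 -0.23316972  0.06265793] [-0.18430805  4.65759858 -0.32878737] far edge tip->hole; add 3.2mm x
0 [[312.0, 260.0], [312.0, 259.0]]
0.001 [[312.0, 266.0], [312.0, 264.0]]
0.002 [[312.0, 272.0], [313.0, 270.0]]
0.003 [[312.0, 277.0], [313.0, 276.0]]
```

Call:
apply_moves(
  motion=[
    [10,-0.05,0,-0.01,0],
    [10,-0.09,0,-0.01,0],
    [10,-0.09,0.1,-0.01,0],
    [10,-0.09,0.2,-0.01,0],
    [10,-0.09,0.28,-0.01,0],
    [10,-0.09,0.28,-0.01,0],
  ],
)

```text
t: 29.7
tcp_pos: [0.5707, -0.2304, 0.1011]
tool_rot: [0.525, -0.474, 0.474, -0.525]
force: [-0.3, -0.2, -0.3]
finger_gap: 0.179
```

Run:
```python
from h import *
tgt([.572,-.234,.12],5.8)
c,im=snap("wrist","w29");cv2.imwrite("pics/w29c.png",cv2.resize(im[180:380,220:420],None,fx=3,fy=3,interpolation=cv2.INTER_CUBIC))
```

```text
tcp [ 0.5707 -0.2304  0.1011] shift [ 0.123 -0.63   0.03 ] 0.0 cur yaw 5.8 q [-0.56  0.68  1.56 -0.    0.9  -0.67] t 29.7 F [-0.3 -0.2 -0.3] gap 15.3
```

View pics/w29c.png

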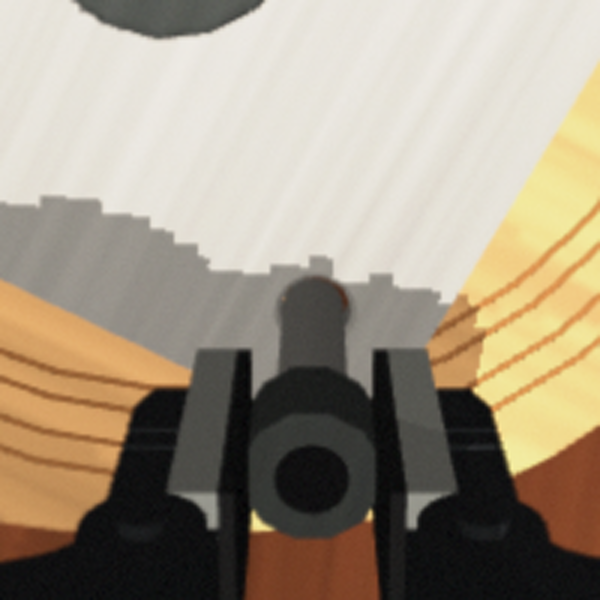

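Call:
apply_moves(
  motion=[
    [10,0,0.06,0.02,0],
    [10,0,0.14,0.02,0],
    [10,0,0.22,0.02,0],
    [10,0,0.3,0.02,0],
    [10,0,0.3,0.02,0],
  ],
)

```text
t: 30.38
tcp_pos: [0.5713, -0.2303, 0.0921]
tool_rot: [0.525, -0.474, 0.474, -0.525]
force: [0.9, -0.8, -1.1]
finger_gap: 0.183
```

Run:
```python
from h import *
tgt([.572,-.234,.12],5.8)
```

```text
tcp [ 0.5713 -0.2303  0.0921] shift [ 0.126 -0.929  0.011] 0.001 cur yaw 5.8 q [-0.56  0.69  1.57 -0.    0.88 -0.67] t 30.375 F [ 0.9 -0.8 -1.1] gap 15.6
```

Call:
apply_moves(
  motion=[
    [10,0,0.1,0,0],
    [10,0.01,0.2,0,0],
    [10,0.02,0.35,0,0],
    [10,0.02,0.5,0,0],
    [10,0.02,0.5,0,0],
  ],
)

```text
t: 31.0
tcp_pos: [0.5712, -0.2307, 0.0768]
tool_rot: [0.525, -0.474, 0.474, -0.525]
force: [-1.1, -0.2, -0.8]
finger_gap: 0.179
```

Run:
```python
from h import *
tgt([.572,-.234,.12],5.8)
```

```text
tcp [ 0.5712 -0.2307  0.0768] shift [ 0.111 -1.44   0.016] 0.001 cur yaw 5.8 q [-0.57  0.72  1.57 -0.    0.85 -0.67] t 31.0 F [-1.1 -0.2 -0.8] gap 15.3
```

Call:
apply_moves(
  motion=[
    [10,0,0.12,0,0],
    [10,0,0.24,0,0],
    [10,0,0.36,0,0],
    [10,0,0.46,0,0],
    [10,0,0.5,0,0],
    [10,0,0.5,0,0],
  ],
)

```text
t: 31.75
tcp_pos: [0.5713, -0.2308, 0.0623]
tool_rot: [0.525, -0.474, 0.474, -0.525]
force: [0.8, -0.9, -1.0]
finger_gap: 0.178
```

Run:
```python
from h import *
tgt([.572,-.234,.12],5.8)
c,im=snap("wrist","w30");cv2.imwrite("pics/w30c.png",cv2.resize(im[180:380,220:420],None,fx=3,fy=3,interpolation=cv2.INTER_CUBIC))
```

```text
tcp [ 0.5713 -0.2308  0.0623] shift [ 0.108 -1.923  0.011] 0.001 cur yaw 5.8 q [-0.57  0.74  1.58  0.    0.82 -0.67] t 31.75 F [ 0.8 -0.9 -1. ] gap 15.2
```

View pics/w30c.png

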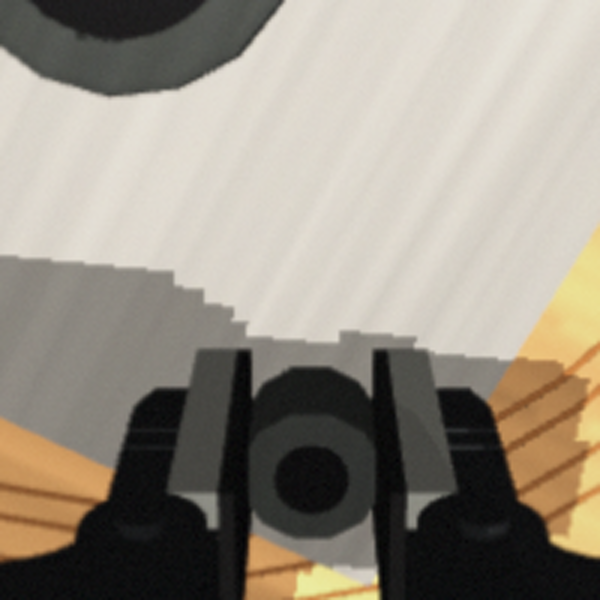

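Call:
apply_moves(
  motion=[
    [10,0,0.04,0,0],
    [10,0,0.07,0,0],
    [10,0,0.07,0,0],
    [20,0,0.05,0,0],
    [30,0,0.0,0,0],
    [30,0,0,0,0],
    [30,0,-0.3,0,0],
    [30,0,-1.5,0,0],
    [30,0,-3.0,0,0],
    [30,0,-3.6,0,0],
    [30,0,-3.6,0,0],
  ],
)

```text
t: 33.17
tcp_pos: [0.5721, -0.2312, 0.172]
tool_rot: [-0.525, 0.473, -0.475, 0.525]
force: [-0.2, 1.0, -1.0]
finger_gap: 0.352
```

Run:
```python
from h import *
tgt([.572,-.30,.19],5.8)
c,im=snap("wrist","w31")
c,im=snap("side","s31");cv2.imwrite("pics/s31c.png",cv2.resize(im[210:360,310:460],None,fx=4,fy=4,interpolation=cv2.INTER_CUBIC))
```

```text
tcp [ 0.5721 -0.2312  0.172 ] shift [ 2.281 -0.597 -0.233] 0.001 cur yaw 5.8 q [-0.57  0.59  1.51  0.    1.04 -0.67] t 33.175 F [-0.2  1.  -1. ] gap 30.1
```

View pics/w31.png

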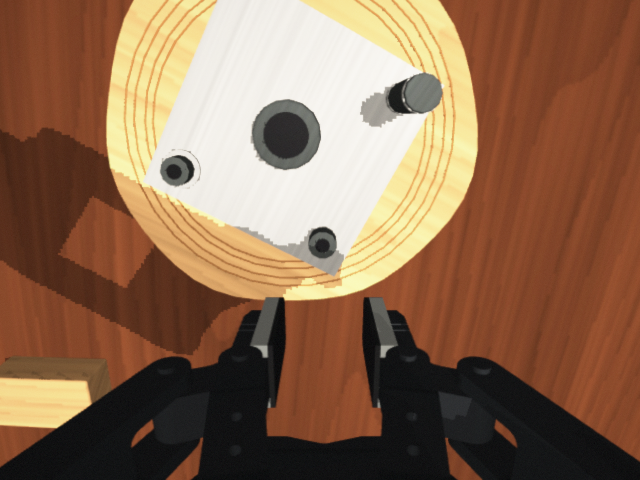

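View pics/s31c.png

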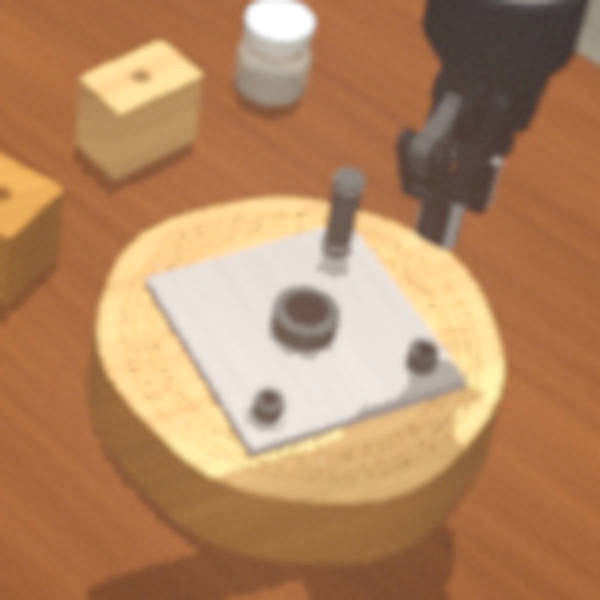

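Run:
```python
from h import *
im=cv2.imread("pics/w31.png");a=cv2.resize(im[60:135,350:450],None,fx=4,fy=4,interpolation=cv2.INTER_CUBIC);b=cv2.resize(im[210:285,272:372],None,fx=4,fy=4,interpolation=cv2.INTER_CUBIC)
s=cv2.imread("pics/s31.png");d=cv2.resize(s[245:320,380:480],None,fx=4,fy=4,interpolation=cv2.INTER_CUBIC)
cv2.imwrite("pics/z.png",np.hstack([a,b]))
c=dict(np.load("pics/w31.npz"))
hb=np.array([.5715,-.2335]);hp=np.array([.6086,-.1400])
for z in(.058,.072,.077):print("bolt",z,w2p(c,[[*hb,z]]))
for z in(.058,.066,.118,.123):print("pin",z,w2p(c,[[*hp,z]]))
sd=dict(np.load("pics/s31.npz"))
cv2.imwrite("pics/z2.png",cv2.resize(s[245:325,380:460],None,fx=7,fy=7,interpolation=cv2.INTER_CUBIC))
f=lambda P:((w2p(sd,[P])-[380,245])*7).round(0)
for z in(.058,.066,.118):print("pin side",z,f([*hp,z]))
for z in(.058,.072):print("bolt side",z,f([*hb,z]))
```

```text
bolt 0.058 [[322.443515   238.49850752]]
bolt 0.072 [[322.43506006 244.94776518]]
bolt 0.077 [[322.43182789 247.41889142]]
pin 0.058 [[399.9723014   94.81014701]]
pin 0.066 [[402.49102214  94.10667834]]
pin 0.118 [[423.91593556  88.14435487]]
pin 0.123 [[426.59544619  87.40141329]]
pin side 0.058 [[ 92. 179.]]
pin side 0.066 [[ 95. 163.]]
pin side 0.118 [[116.  54.]]
bolt side 0.058 [[243. 384.]]
bolt side 0.072 [[250. 355.]]
```

View pics/z.png

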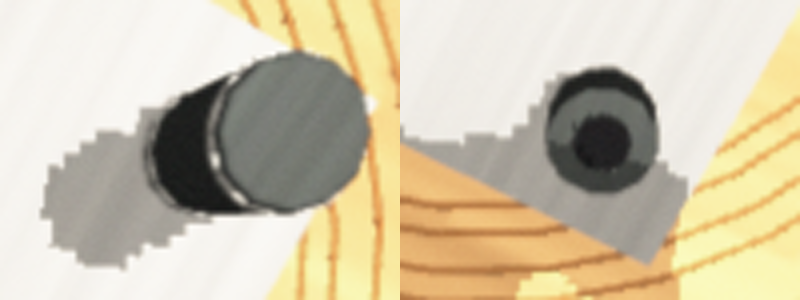

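View pics/z2.png

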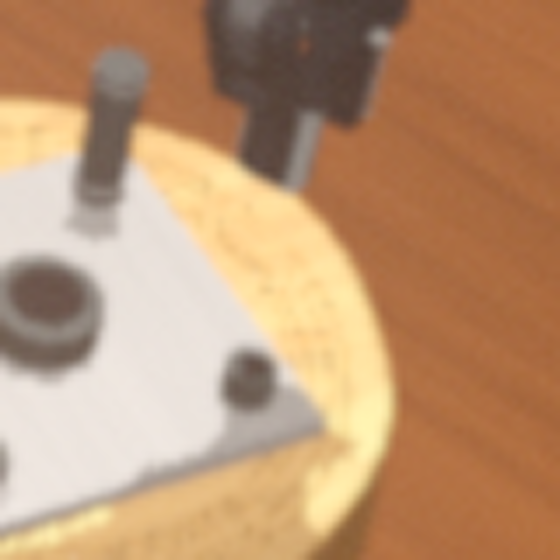

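Run:
```python
from station import manip
print(manip.sense()["t"]);print(manip.sign_off())
```

```text
33.275
the job is handed in; nothing more can be done
None
```

The job is done in the order asked and was handed in at 33.3 s; sign-off gives no verdict, so what follows is from my own last pictures and readings.

- **Standing the pin up:** the tool can't tilt, so I took the drift pin level from its rest. I then turned it tip-down in the grip by pressing its handle end on the post's edge and its tip against the rest's rear upright. It went into the post 5° or so off upright and pushed back with about 20 N near the bottom. It dropped to its shoulder when I let go.
- **Drawing the plate into line:** I took the pin again from above and felt through the plate's corner hole. The wood hole was about 11 mm round the circle, clockwise seen from above. The pin drew the plate across and went home at low force, and the tool stopped within half a millimetre of the height I had worked out for home.
- **Cap bolt:** it went fully into the remaining hole with almost no force.

**Last checks:**
- **Wrist camera:** the tops of the pin and the bolt head show at the heights for fully home (118 mm and 72 mm), to within a few pixels. The pin's shoulder is on the plate and the gripper is clear of everything.
- **Side camera:** it shows the pin and bolt about 2 pixels lower than predicted. I took that as calibration error, since the pin's visible length matched.
- **Bystanders:** the jar and offcut showed no sign of having moved in the late pictures. The glue bottle was still standing in the last picture that showed it, before the bolt went in.

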